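Square up the mirror-glass strips and probe the painted back

TASK

Knock up the stack of four glass strips on the plywood board until all four lie flush against both wooden stops, still stacked. Then take the coating probe out of its grey holder and set its spring tip inside the white ring on the top strip, probe upright, pressed lightly so that the tip is about half-way in. Finish while still holding it there, pressed and steady in the gripper, with the stack still flush; do not ram the probe against the glass, and leave the tools round about where they lie.

Things in the scene. Friction and masses are not known exactly. Their poses are not given: they have to be found in the camera images.
- board: Fixed plywood board 150 x 110 x 12 mm, origin at the centre of its underside, x and y along its 150 and 110 mm sides. It carries two wooden stops, 14 mm wide and 20 mm tall, meeting in an inside corner at x = 50, y = 30 mm. The four strips lie stacked on it, each a few mm to 20 mm short of the stops, each differently.
- corner (a point): Inside corner of the stops at the board's top face, exactly 12 mm above the table, axes as the board's. Long stop: face at y = 0, on the +y side, from x = -46 to +14 mm. Short stop: face at x = 0, on the +x side, from y = -34 to 0. A squared strip lies at x from -70 to 0 and y from -22 to 0; its -x end projects 24 mm past the long stop.
- strip1_mid (a point): Centre of glass strip 1 (lowest) of the stack: dark painted mirror glass, loose, 70 x 22 x 4.2 mm (lengths and widths vary by 0.5 mm); its x runs along the 70 mm length. It lies with x along the board's x, within 0.07 rad.
- strip2_mid (a point): Centre of glass strip 2 (counted from below) of the stack: dark painted mirror glass, loose, 70 x 22 x 4.2 mm (lengths and widths vary by 0.5 mm); its x runs along the 70 mm length. It lies with x along the board's x, within 0.07 rad.
- strip3_mid (a point): Centre of glass strip 3 (counted from below) of the stack: dark painted mirror glass, loose, 70 x 22 x 4.2 mm (lengths and widths vary by 0.5 mm); its x runs along the 70 mm length. It lies with x along the board's x, within 0.07 rad.
- strip4_mid (a point): Centre of glass strip 4 (topmost) of the stack: dark painted mirror glass, loose, 70 x 22 x 4.2 mm (lengths and widths vary by 0.5 mm); its x runs along the 70 mm length. It lies with x along the board's x, within 0.07 rad.
- ring (a point): Centre of the white ring (about 14 mm across) painted on the upper face of the top strip (strip 4), on its long centre line, 14 mm from the strip's centre towards the strip's -x end; 17 mm above the board's top face.
- holder: Fixed grey block 64 x 64 x 70 mm with a vertical through hole of 22 mm diameter in its middle, in which the probe stands; origin at the centre of its underside.
- probe_grip (a point): Centre of the probe's black grip, a square bar 24 x 24 mm, 50 mm tall, with a 4 mm cap; x and y square to its faces, z up along the probe. It starts upright, 30 mm above the holder's top.
- probe_tip (a point): Lowest point of the probe's spring tip, a rounded steel pin of 6 mm diameter on the probe's axis; 90 mm below the grip's centre when the tip is fully out (it sticks 20 mm out of the barrel).
- plunger (a joint): How far the spring tip is pushed into the barrel, m: 0 fully out, 0.014 fully in. The spring gives about 1 N at 0, 3 N half-way (0.007) and 5 N at the end.
- probe: The whole loose probe, about 0.1 kg; origin on its axis at the underside of its round flange (30 mm diameter, 5 mm thick), which rests on the holder's top; z up. Above the flange is the grip (centre 30 mm above this origin); below it hang a barrel of 15 mm diameter, 40 mm long, and the spring tip.
- strip4: The top strip; origin at the centre of its underside.
- marker: Blue capped marker, 128 mm long and 15 mm thick, lying on the table; leave alone. Origin at the centre of its underside.
- tape_roll: Brown tape roll, 105 mm diameter, 48 mm tall; leave alone. Origin at the centre of its underside.
- steel_square: Try square, 165 x 100 x 12 mm, lying flat; leave alone. Origin at the centre of its underside.
- glass_cutter: Black glass cutter, 132 mm long, 12 mm thick, lying; leave alone. Origin at the centre of its underside.
There are look-alikes about, which are no part of the job. Of the things like the probe, leave any that is purple or turquoise; of the rest the larger one is meant.

How it is judged:
By the outcome, as a careful person would: the job done as asked, in the order asked, and still so for the second after the job is handed in, while the arm keeps its last pose, push and grip.
It also fails if it takes over 64 s, if anything falls off the work surface, if the arm or the gripper's body presses on something with over 40 N, if the wrist force passes 120 N, or if a joint passes its speed limit or range.

ROBOT

A 6-joint arm with a two-finger parallel gripper is mounted at the origin on a cart in front of the work surface, level with it; the furniture and walls round the work are solid. World frame = base frame: x ahead of the robot, y to its left, z up, the work surface at z = 0. Lengths are in mm, angles in rad, forces in N, time in s.
With the tool pointing down it reaches from about 350 to 850 mm from the base axis. Payload 8.1 kg.
Tool frame: the origin (TCP) lies on the mounting face of the last link; the fingertips stand 186 mm ahead of it and the grasp point (between the pads) lies 167 mm ahead of it; z points along the fingers, y is the direction in which the jaws open and shut (so a half turn about z gives the same grasp; the last joint's range is limited). The gripper opens to 93 mm and grips with 3 to 60 N. Pads are 15 mm wide; open, the fingers measure 128 mm over their backs; the gripper's body (75 mm by 188 mm) begins 65 mm behind the grasp point.
Start: joints at [-1.265, 0.13, 1.488, -0, 1.523, -0.085], TCP at [228.577, -554.761, 404.735] pointing down, gripper open.
Joint ranges: [-2.96, 2.96], [-0.89, 2.26], [0.02, 2.5], [-1.34, 4.48], [0, 2.73], [-2.66, 2.66]. Speed limits (rad/s): [2.39, 2.39, 2.79, 3.14, 3.14, 3.14].

INTERFACE

Orientations are given as a unit quaternion [x, y, z, w].
In Python, from workcell import observe, snapshot, get_calibration, sign_off, boxes_of, tip_of gives the robot as it stands.
- The arm moves only by the shell command python3 -m jog 'ROWS'. ROWS is JSON, a list of rows, each a list of 3 entries, a list of its own where there are three numbers: the turn, a rotation vector about the tool's x, y, z in degrees, then the shift along the tool's x, y, z in cm, then the gripper command: -1 is fully open, 1 is shut, values between are in proportion. A call has 1 to 12 rows; each row shifts and turns the pose as measured when the row begins, along the tool's axes as they then stand; what a row does not reach is not made up. A row lasts 1/12 s, in which the tool goes at most 41.7 mm and 7.16 degrees, less where a joint would pass 70% of its speed; a pose out of reach is approached as far as the arm can. A call is refused whole if a number of a shift passes 4.17 or a number of a turn 7.16, either way. A call with a gripper value outside its range is refused whole. The fingers move at their own pace and stop on an object; the grip force is fixed at half the most. Time passes only in rows, so rows that do not move let the fingers close. It gives the time, the measured TCP pose, the force and the opening at its end, in the units of the state.
- observe(): the state, without advancing time (a new reading comes with each control period).
- snapshot(name): name is "scene" or "top" or "wrist"; returns the picture (420x560x3 uint8, blue, green, red); there is no depth.
- get_calibration(name): a dict with "fx", "fy", "cx", "cy" (pixels), "eye" and "orientation" of the camera in the world; the wrist camera has in their place "hand_eye" (4x4, takes a point from camera to tool coordinates, whose origin is the TCP and whose axes are the flange's). Camera axes: x right, y down, z forward; pixel columns grow to the right and rows downward; lengths in mm; the calibration is good to about 2 mm. A picture is of the moment at which its call begins: read the wrist's pose just before it. get_calibration takes no time and is no camera call.
- sign_off(): hands the job in, once; it reports no verdict.
Trained networks look in the newest picture that a camera, given by its name, has taken for a name from the list of things; names that differ only in an ending like _2 or _b are one class to them, and where a whole thing is asked for, a point or a joint stands for the part that bears it (a point fixed in the world has none). Each returns a list of dicts, best first, with "p" (0 to 1); they miss things now and then, are a little off and sometimes report something else, mostly with a low value. They report only what shows in the picture. A call takes as long as a camera call. They do not tell look-alikes from the thing itself.
- boxes_of(camera, query): "location" ([x, y, z] in mm, in world coordinates, good to about 4 mm: the middle of the surface that is visible of it).
- tip_of(camera, query): "location" ([x, y, z] in mm, in world coordinates, good to about 4 mm: a listed point, or the origin of a listed thing).
The state is a dict: "clock": time; "q": joint angles; "qvel": joint speeds; "joint_efforts": joint torques, N m; "eef_pos": TCP position; "ee_rot": TCP orientation; "wrist_force": force on the tool from outside, world axes, zero at the start; "ft_torque": the same for the moment, N m; "finger_gap": opening from 0.0 (shut) to 1.0 (fully open).
Only numpy, scipy, OpenCV 4.12 (cv2) and the standard library are available. Lean on these libraries where they do the work, as an engineer would, in place of code of your own. Each camera call takes 0.05 s, during which the arm holds its last target.

## Working session

There is one attempt and no reset: what is moved stays moved. The work goes in short steps, Python scripts to look and compute and a shell command to move; the robot and the scene stay as the last step left them, time stands still between calls to the robot, and variables do not carry over. Pictures are saved under pics/ and viewed, and the job is handed in when it is done.

```bash
ls; mkdir -p pics; python3 - <<'E'
from workcell import *
import cv2
print(observe())
for n in ["scene","top","wrist"]:
    cv2.imwrite(f"pics/{n}0.png",snapshot(n)); print(n,get_calibration(n))
E
```

```text
pics
{'clock': 0.0, 'q': array([-1.26541526e+00,  1.31155174e-01,  1.48922192e+00, -4.95516957e-06,
        1.52296197e+00, -8.53794922e-02]), 'qvel': array([-0.00027255, -0.00026736,  0.00113699, -0.00035274,  0.00069959,
        0.00125574]), 'joint_efforts': array([-1.40824945e-03, -5.59855950e+01, -4.91756666e+01,  7.68215465e-02,
        3.56226624e-02, -1.23188861e-04]), 'eef_pos': array([ 228.50366443, -554.56055124,  403.72221276]), 'ee_rot': array([ 9.80973516e-01,  1.94139637e-01, -9.83192829e-05, -8.67655236e-04]), 'wrist_force': array([ 1.02562764, -0.12830786, -0.24999747]), 'ft_torque': array([ 0.02524393, -0.01001272,  0.01144502]), 'finger_gap': 0.9963460734998664}
scene {'fx': 405.1130346193399, 'fy': 405.1130346193399, 'cx': 280.75788810579684, 'cy': 207.91100349291287, 'eye': array([  -2.22790473, -427.55374944,  534.84751596]), 'orientation': array([ 0.75157297, -0.43479487,  0.24564641, -0.43098646])}
top {'fx': 453.54698443725283, 'fy': 453.54698443725283, 'cx': 281.01221181856266, 'cy': 208.1330075056259, 'eye': array([ 426.18035356,  -26.6328134 , 1068.21922372]), 'orientation': array([ 0.71423133, -0.69400918,  0.06527728, -0.06295824])}
wrist {'fx': 319.43785205073294, 'fy': 319.43785205073294, 'cx': 279.1325089108124, 'cy': 208.26794375322345, 'hand_eye': array([[ 1.37865649e-03, -9.65617929e-01, -2.59961757e-01,
         7.28613222e+01],
       [ 9.99999046e-01,  1.35290165e-03,  2.77998913e-04,
         4.84060388e-01],
       [ 8.32619544e-05, -2.59961893e-01,  9.65618873e-01,
         1.94178296e+01],
       [ 0.00000000e+00,  0.00000000e+00,  0.00000000e+00,
         1.00000000e+00]])}
```

View pics/scene0.png

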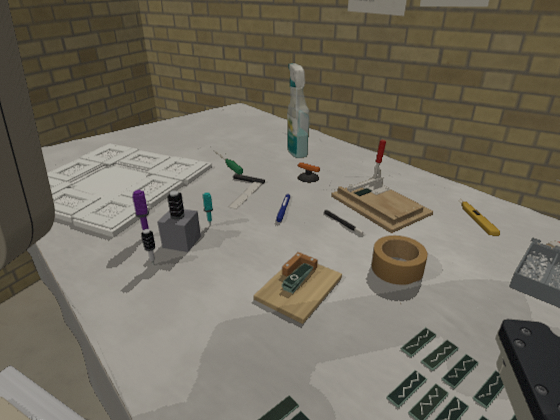

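View pics/top0.png

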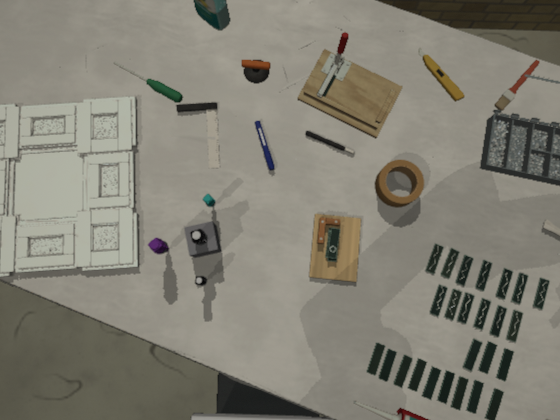

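```bash
python3 - <<'E'
from workcell import *
import numpy as np
np.set_printoptions(precision=1,suppress=True)
for c in ["top","scene"]:
    for q in ["board","corner","ring","strip4_mid","strip1_mid","probe_grip","holder","marker","glass_cutter"]:
        print(c,q,[(round(d["p"],2),np.array(d["location"])) for d in tip_of(c,q)])
print(observe()["clock"])
E
```

```text
top board [(0.6, array([ 530.1, -153.2,    1. ]))]
top corner [(0.71, array([ 579.8, -131.3,   11.5]))]
top ring [(0.5, array([ 525.2, -147.8,   28.5]))]
top strip4_mid [(0.77, array([ 539.5, -149.5,   25.9]))]
top strip1_mid []
top probe_grip [(0.77, array([539.6, 147.8, 102.5])), (0.5, array([516.9, 237.7,  89. ])), (0.47, array([625.4, 135.3,  69.3])), (0.17, array([ 685.5, -298.6,    6. ]))]
top holder [(0.74, array([532.2, 147.3,  -3.4]))]
top marker [(0.53, array([773.1,  19.1,   0.8]))]
top glass_cutter [(0.74, array([ 789.4, -139.1,   -0.3]))]
scene board [(0.94, array([ 534. , -161.9,    2.1]))]
scene corner [(0.84, array([ 584. , -126.8,    9.8]))]
scene ring [(0.59, array([ 523.7, -147.2,   29. ]))]
scene strip4_mid [(0.5, array([ 535.2, -152.1,   27.5]))]
scene strip1_mid [(0.52, array([ 538.7, -153.4,   24.1]))]
scene probe_grip [(0.72, array([513. , 236.6,  88.1])), (0.6, array([537. , 149.1,  99.9])), (0.6, array([445.6, 144.8,  60.1])), (0.6, array([622.5, 139.8,  66.2])), (0.54, array([ 585.4, -128.3,    9.1]))]
scene holder [(0.72, array([537.5, 153.3,  -0. ]))]
scene marker [(0.73, array([776.9,  17.6,   3.9]))]
scene glass_cutter [(0.62, array([ 785.8, -142. ,    0.2])), (0.22, array([ 534. , -152. ,   27.8]))]
1.05
```

```bash
python3 - <<'E'
import cv2,numpy as np
a=cv2.imread("pics/top0.png");s=cv2.imread("pics/scene0.png")
A=cv2.resize(a[205:290,295:375],None,fx=5,fy=5,interpolation=cv2.INTER_CUBIC)
B=cv2.resize(a[190:300,140:240],None,fx=4,fy=4,interpolation=cv2.INTER_CUBIC)[:425]
cv2.imwrite("pics/crop1.png",np.hstack([A,np.pad(B,((0,425-len(B)),(0,0),(0,0)))]))
C=cv2.resize(s[245:325,250:345],None,fx=4,fy=4,interpolation=cv2.INTER_CUBIC)
D=cv2.resize(s[180:270,120:220],None,fx=4,fy=4,interpolation=cv2.INTER_CUBIC)[:320]
cv2.imwrite("pics/crop2.png",np.hstack([C,D]))
E
```

```text
(no output)
```

View pics/crop1.png

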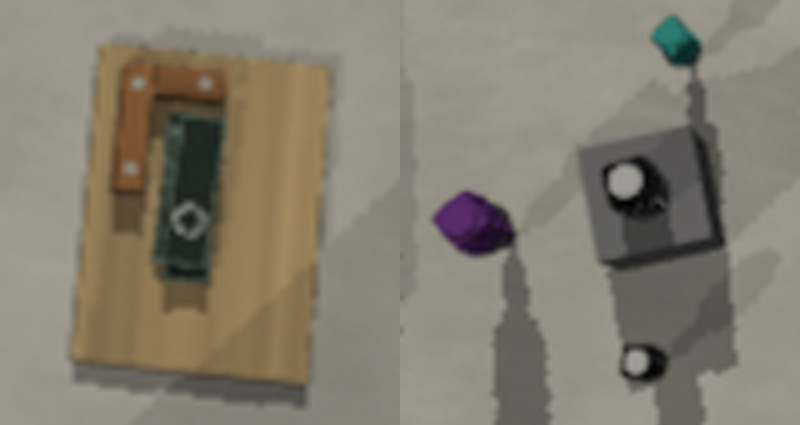

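View pics/crop2.png

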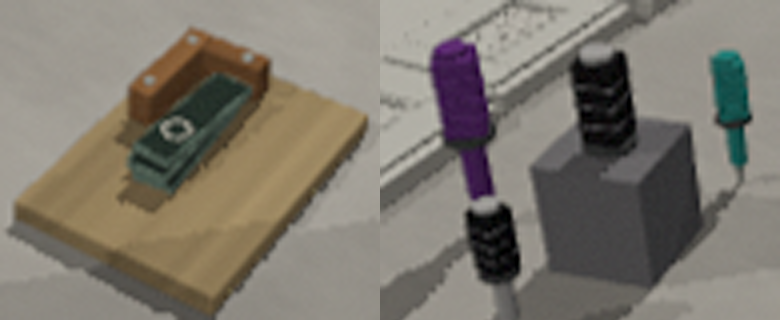

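The probe-like things in the top picture are purple (157,245), turquoise (209,200), small black (200,281) and large black (198,237). The large black one is meant: it stands in the grey holder and is the larger of the two black ones, as the crop confirms. Next I measure the board pose.

```bash
cat > h.py <<'E'
from workcell import *
import numpy as np, cv2
from scipy.spatial.transform import Rotation as R
np.set_printoptions(precision=2,suppress=True)
def cam(name,st=None):
    c=get_calibration(name)
    if name=="wrist":
        T=np.eye(4);T[:3,:3]=R.from_quat(st["ee_rot"]).as_matrix();T[:3,3]=st["eef_pos"]
        M=T@np.array(c["hand_eye"]);return c,M[:3,:3],M[:3,3]
    return c,R.from_quat(c["orientation"]).as_matrix(),np.array(c["eye"])
def back(name,uv,z,st=None):
    c,Rm,e=cam(name,st);uv=np.atleast_2d(uv).astype(float)
    d=np.c_[(uv[:,0]-c["cx"])/c["fx"],(uv[:,1]-c["cy"])/c["fy"],np.ones(len(uv))]@Rm.T
    return e+d*((z-e[2])/d[:,2])[:,None]
def proj(name,P,st=None):
    c,Rm,e=cam(name,st);p=(np.atleast_2d(P)-e)@Rm
    return np.c_[c["cx"]+c["fx"]*p[:,0]/p[:,2],c["cy"]+c["fy"]*p[:,1]/p[:,2]]
def tool(target_fp,yaw):
    """move needed: TCP target (mm) and tool yaw (x_tool heading, rad), pointing down"""
    st=observe();Rm=R.from_quat(st["ee_rot"])
    Rt=R.from_euler("z",yaw)*R.from_euler("x",np.pi)
    rv=(Rm.inv()*Rt).as_rotvec(degrees=True)
    print("clk",round(st["clock"],2),"pos",st["eef_pos"],"yaw",np.degrees(np.arctan2(*(Rm.as_matrix()[:2,0][::-1]))),"\nturn deg",rv,"shift cm (tool now)",Rm.inv().apply(np.array(target_fp)-st["eef_pos"])/10,"shift at target rot",Rt.inv().apply(np.array(target_fp)-st["eef_pos"])/10)
E
python3 - <<'E'
from h import *
uv=np.array([[100,45],[330,68],[307,385],[72,362]])/5+[295,205]
P=back("top",uv,12);print(P)
for i,j in((3,0),(2,1),(1,0),(2,3)):
    d=P[j]-P[i];print(np.degrees(np.arctan2(d[1],d[0])),np.linalg.norm(d))
print(P.mean(0))
for q in["top"]:print(proj("top",[[579.8,-131.3,11.5]]))
tool([450,-150,330],0)
E
```

```text
[[ 608.42 -108.04   12.  ]
 [ 600.58 -216.77   12.  ]
 [ 452.48 -205.64   12.  ]
 [ 459.88  -97.31   12.  ]]
-4.132543938810707 148.92682486581782
-4.300227295892508 148.5148337058443
85.87447807633878 109.01834734713155
86.09223380916453 108.58453527457178
[ 530.34 -156.94   12.  ]
[[324.69 226.31]]
clk 1.05 pos [ 228.58 -554.76  404.75] yaw 22.389390303438496 
turn deg [ 0.   -0.   22.39] shift cm (tool now) [ 35.89 -28.99   7.48] shift at target rot [ 22.14 -40.48   7.48]
```

```bash
python3 -m jog '[[[0,0,6.65],[2.5,-2.5,0],-1],[[0,0,6.65],[2.5,-2.5,0],-1],[[0,0,6.65],[2,-3,0],-1],[[0,0,6.65],[2,-3.3,-0],-1]]'; python3 - <<'E'
from h import *
tool([500,-150,300],np.radians(-4.2))
E
```

```text
clock: 1.38
eef_pos: [291.0, -426.4, 402.3]
ee_rot: [0.999, -0.047, -0.001, -0.0]
wrist_force: [1.1, 0.3, 0.4]
finger_gap: 1.0
clk 1.38 pos [ 291.02 -426.35  402.26] yaw -5.361761870320395 
turn deg [-0.03  0.14 -1.16] shift cm (tool now) [ 18.25 -29.46  10.2 ] shift at target rot [ 18.82 -29.09  10.23]
```

```bash
python3 -m jog '[[[0,0,-1.1],[1.9,-3.3,1],-1],[[0,0,0],[1.9,-3.3,1],-1],[[0,0,0],[1.9,-3.3,1],-1],[[0,0,0],[1.9,-3.3,1],-1],[[0,0,0],[1.9,-3.3,1],-1],[[0,0,0],[1.9,-3.3,1],-1],[[0,0,0],[1.9,-3.3,1],-1],[[0,0,0],[1.9,-3,1],-1],[[0,0,0],[1.9,-2,1],-1],[[0,0,0],[1,-1,1],-1],[[0,0,0],[0,0,0],-1]]'; python3 - <<'E'
from h import *
tool([500,-150,300],np.radians(-4.2))
st=observe();im=snapshot("wrist");cv2.imwrite("pics/w1.png",im)
E
```

```text
clock: 2.3
eef_pos: [505.0, -131.6, 301.2]
ee_rot: [0.999, -0.04, 0.003, 0.003]
wrist_force: [-0.7, -0.3, -0.5]
finger_gap: 1.002
clk 2.3 pos [ 505.   -131.6   301.24] yaw -4.612546459552628 
turn deg [ 0.27 -0.37 -0.41] shift cm (tool now) [-0.35  1.87  0.13] shift at target rot [-0.36  1.87  0.12]
```

View pics/w1.png

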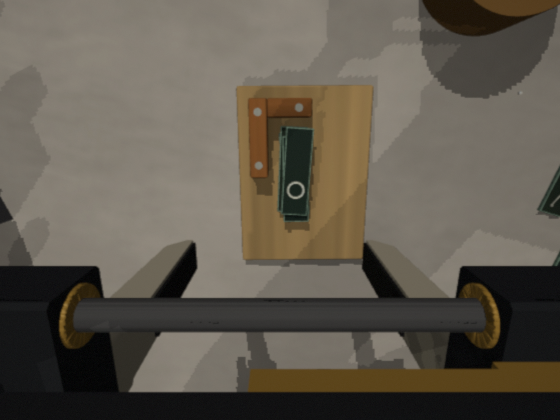

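```bash
python3 - <<'E'
from h import *
im=cv2.imread("pics/w1.png")
cv2.imwrite("pics/w1c.png",cv2.resize(im[75:275,220:390],None,fx=3,fy=3,interpolation=cv2.INTER_CUBIC))
E
```

```text
(no output)
```

View pics/w1c.png

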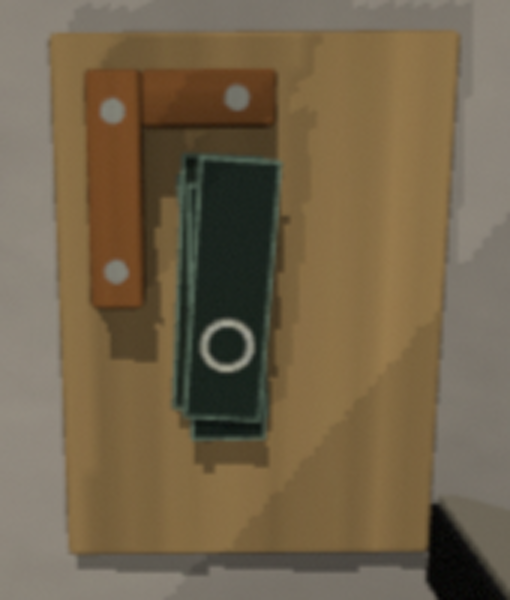

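```bash
python3 - <<'E'
from h import *
import json
st=observe()
f=lambda p,z:back("wrist",np.array(p)/3+[220,75],z,st)
B=f([[50,33],[460,30],[428,552],[68,552]],12);print(B)
for i,j in((3,0),(2,1),(1,0),(2,3)):
    d=B[j]-B[i];print(np.degrees(np.arctan2(d[1],d[0])),np.linalg.norm(d))
print(B.mean(0))
yaw=np.radians(-4.3);c,s=np.cos(yaw),np.sin(yaw);Rz=np.array([[c,-s],[s,c]])
corner=B.mean(0)[:2]+Rz@[50,30];print("corner from board",corner)
ic=f([[143,126]],32)[0,:2];print("inner corner stop",ic)
K=ic
for n,p,z in(("top",[[200,157],[282,162],[263,420],[187,415]],28.8),("low",[[195,440],[265,440]],16.2),("left",[[182,155],[175,408]],20)):
    print(n,(f(p,z)[:,:2]-K)@Rz)
E
```

```text
[[ 609.67 -108.49   12.  ]
 [ 601.85 -217.27   12.  ]
 [ 452.37 -206.83   12.  ]
 [ 461.34  -97.2    12.  ]]
-4.354207064220799 148.76075811272653
-3.998530040245907 149.84074271863
85.88869231300292 109.0641013246353
85.32558020835825 109.99500472565587
[ 531.31 -157.45   12.  ]
corner from board [ 583.42 -131.28]
inner corner stop [ 583.55 -131.57]
top [[ -7.66 -14.47]
 [ -9.   -35.62]
 [-78.13 -32.  ]
 [-76.58 -11.02]]
low [[-87.67 -13.52]
 [-87.79 -33.92]]
left [[ -7.2   -9.93]
 [-76.95  -7.73]]
```

```bash
cat >> h.py <<'E'
YAW=np.radians(-4.2);K=np.array([583.5,-131.4])
RZ=np.array([[np.cos(YAW),-np.sin(YAW)],[np.sin(YAW),np.cos(YAW)]])
def go(x,y,z):
    tool(np.r_[K+RZ@[x,y],z],YAW)
def where():
    st=observe();print("board xy of tcp",RZ.T@(st["eef_pos"][:2]-K),"z",st["eef_pos"][2],"F board",np.r_[RZ.T@st["wrist_force"][:2],st["wrist_force"][2]],"gap",st["finger_gap"],"clk",st["clock"])
E
python3 -c "
from h import *
go(-40,2,202);where()"
```

```text
clk 2.35 pos [ 504.57 -132.46  302.15] yaw -4.616225474397734 
turn deg [ 0.31 -0.39 -0.42] shift cm (tool now) [ 3.79 -0.97 10.04] shift at target rot [ 3.86 -0.88 10.02]
board xy of tcp [-78.64  -6.84] z 302.15444850432084 F board [-0.19 -0.68  0.99] gap 1.0008471263852148 clk 2.35
```

```bash
python3 -m jog '[[[0.3,-0.4,-0.4],[2,-0.5,2],-1],[[0,0,0],[1.9,-0.4,2.5],-1],[[0,0,0],[0,0,2],-1],[[0,0,0],[0,0,1.5],-1],[[0,0,0],[0,0,0],-1],[[0,0,0],[0,0,0],-1]]'; python3 -c "
from h import *
go(-40,2,202);where();where()"
```

```text
clock: 2.85
eef_pos: [545.8, -132.0, 226.0]
ee_rot: [0.999, -0.038, 0.003, 0.002]
wrist_force: [0.4, -0.7, 1.7]
finger_gap: 0.999
clk 2.85 pos [ 545.82 -131.97  226.04] yaw -4.333166614172551 
turn deg [ 0.24 -0.39 -0.13] shift cm (tool now) [-0.26 -0.54  2.4 ] shift at target rot [-0.25 -0.53  2.4 ]
board xy of tcp [-37.54  -3.33] z 226.0359701059985 F board [ 0.49 -0.63  1.7 ] gap 0.9990021915634111 clk 2.85
board xy of tcp [-37.54  -3.33] z 226.0359701059985 F board [ 0.49 -0.63  1.7 ] gap 0.9990021915634111 clk 2.85
```

```bash
python3 -m jog '[[[0.2,-0.4,0],[-0.1,-0.2,1.2],-1],[[0,0,0],[-0.1,-0.2,1],-1],[[0,0,0],[0,0,0],-1],[[0,0,0],[0,0,0],-1]]'; python3 -c "
from h import *
where();snapshot('wrist');where();cv2.imwrite('pics/w2.png',snapshot('wrist'));where()"
```

```text
clock: 3.18
eef_pos: [544.2, -130.0, 206.4]
ee_rot: [0.999, -0.039, 0.002, 0.001]
wrist_force: [0.9, 0.0, -0.2]
finger_gap: 1.003
board xy of tcp [-39.27  -1.52] z 206.358403767913 F board [ 0.89  0.07 -0.21] gap 1.0034480488802384 clk 3.1833
board xy of tcp [-39.33  -1.46] z 206.30735064311352 F board [-0.05 -0.21 -0.73] gap 0.9998425090491637 clk 3.2333
board xy of tcp [-39.17  -1.42] z 206.53670517789408 F board [ 0.28 -0.41  0.4 ] gap 1.001828141978036 clk 3.2833
```

View pics/w2.png

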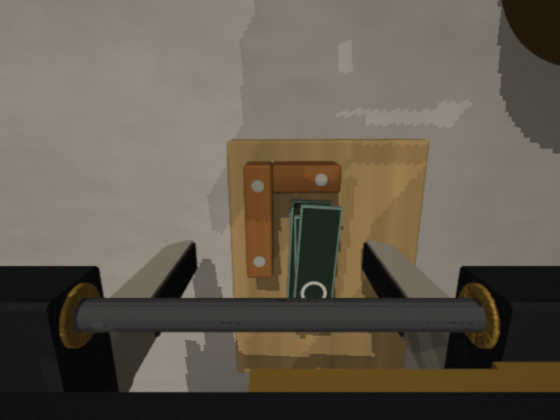

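The jaws straddle the stack and the long stop, with the right jaw near (365,245) beside the strips. I lower the tips to just above the board.

```bash
python3 -m jog '[[[0,0,0],[0,0,0.4],-1],[[0,0,0],[0,0,0.15],-1],[[0,0,0],[0,0,0],-1]]'; python3 -c "
from h import *
where()"
```

```text
clock: 3.53
eef_pos: [545.0, -130.0, 202.0]
ee_rot: [0.999, -0.039, 0.003, 0.001]
wrist_force: [0.5, -0.1, -0.5]
finger_gap: 1.002
board xy of tcp [-38.51  -1.46] z 202.04684802608665 F board [ 0.51 -0.03 -0.45] gap 1.0023627243788373 clk 3.5333
```

```bash
python3 -m jog '[[[0,0,0],[0,0,0.27],-1],[[0,0,0],[0,0,0],-1],[[0,0,0],[0,-0.3,0],-1],[[0,0,0],[0,-0.3,0],-1],[[0,0,0],[0,-0.3,0],-1],[[0,0,0],[0,-0.3,0],-1],[[0,0,0],[0,-0.3,0],-1]]'; python3 -c "
from h import *
where()"
```

```text
clock: 4.12
eef_pos: [546.5, -114.0, 199.3]
ee_rot: [0.999, -0.039, 0.003, 0.002]
wrist_force: [-0.5, 0.2, -0.1]
finger_gap: 0.996
board xy of tcp [-38.16  14.65] z 199.3084498405603 F board [-0.48  0.22 -0.13] gap 0.9963731284002028 clk 4.1167
```

```bash
python3 -m jog '[[[0,0,0],[0,-0.25,0],-1],[[0,0,0],[0,-0.25,0],-1],[[0,0,0],[0,-0.2,0],-1],[[0,0,0],[0,-0.1,0],-1],[[0,0,0],[0,0,0],-1]]'; python3 -c "
from h import *
where();cv2.imwrite('pics/w3.png',snapshot('wrist'));where()"
```

```text
clock: 4.53
eef_pos: [547.3, -104.1, 199.4]
ee_rot: [0.999, -0.038, 0.003, 0.002]
wrist_force: [0.2, -0.6, 0.3]
finger_gap: 1.001
board xy of tcp [-38.13  24.54] z 199.3514248626369 F board [ 0.28 -0.57  0.35] gap 1.0011188312708585 clk 4.5333
board xy of tcp [-38.13  24.47] z 199.3589088155042 F board [-0.53 -0.52 -0.92] gap 1.0026168549123076 clk 4.5833
```

View pics/w3.png

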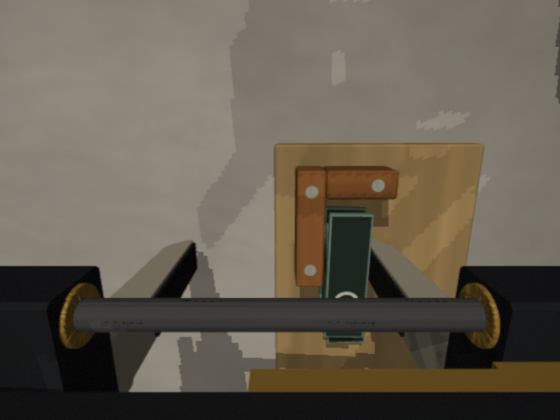

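The strips now lie close to the long stop, with the top strip's left edge at x≈328 against the stop edge at 325. I push on by small steps until I feel it.

```bash
python3 -m jog '[[[0,0,0],[0,-0.1,0],-1],[[0,0,0],[0,-0.1,0],-1],[[0,0,0],[0,0,0],-1]]'; python3 -c "
from h import *
where()";  python3 -m jog '[[[0,0,0],[0,-0.1,0],-1],[[0,0,0],[0,-0.1,0],-1],[[0,0,0],[0,0,0],-1]]'; python3 -c "
from h import *
where()"
```

```text
clock: 4.83
eef_pos: [547.3, -102.6, 199.3]
ee_rot: [0.999, -0.039, 0.003, 0.002]
wrist_force: [0.8, -0.1, 0.8]
finger_gap: 1.002
board xy of tcp [-38.24  26.05] z 199.3322694496349 F board [ 0.81 -0.    0.78] gap 1.001951710062887 clk 4.8333
clock: 5.08
eef_pos: [547.8, -101.4, 199.7]
ee_rot: [0.999, -0.039, 0.004, 0.003]
wrist_force: [-0.1, -0.6, 0.2]
finger_gap: 0.996
board xy of tcp [-37.79  27.32] z 199.6951480296322 F board [-0.04 -0.58  0.18] gap 0.9957380143655821 clk 5.0833
```

```bash
python3 -m jog '[[[0,0,0],[0,-0.1,0],-1],[[0,0,0],[0,0,0],-1]]'; python3 -c "
from h import *
where()";  python3 -m jog '[[[0,0,0],[0,-0.1,0],-1],[[0,0,0],[0,0,0],-1]]'; python3 -c "
from h import *
where();cv2.imwrite('pics/w4.png',cv2.resize(snapshot('wrist')[140:350,260:420],None,fx=3,fy=2.8,interpolation=cv2.INTER_CUBIC))"
```

```text
clock: 5.25
eef_pos: [548.0, -101.0, 199.9]
ee_rot: [0.999, -0.039, 0.004, 0.003]
wrist_force: [0.4, -1.5, -1.0]
finger_gap: 1.0
board xy of tcp [-37.65  27.69] z 199.89184983239295 F board [ 0.55 -1.43 -1.  ] gap 1.000279846200238 clk 5.25
clock: 5.42
eef_pos: [548.0, -100.7, 199.9]
ee_rot: [0.999, -0.039, 0.004, 0.004]
wrist_force: [0.5, -1.2, -0.9]
finger_gap: 0.996
board xy of tcp [-37.67  27.99] z 199.91750786442643 F board [ 0.59 -1.21 -0.86] gap 0.9958929077867571 clk 5.4167
```

View pics/w4.png

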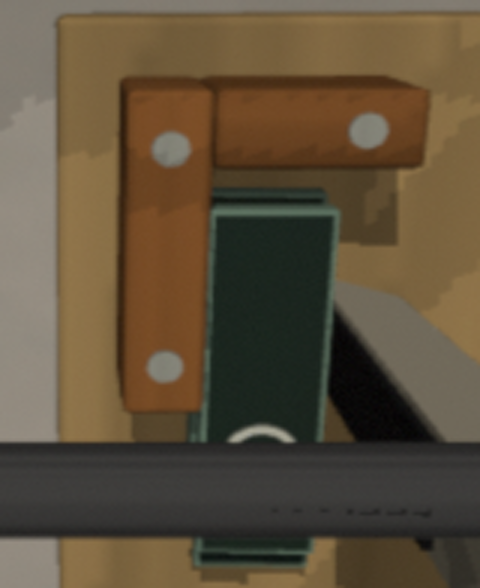

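```bash
python3 -m jog '[[[0,0,0],[0,0.6,0],-1],[[0,0,0],[0,0.3,-2],0],[[0,0,0],[-0.5,0.5,-2],1],[[0,0,0],[-2.5,1.2,-0.5],1],[[0,0,0],[-2.5,1,0],1],[[0.2,-0.4,0],[-1.3,0.2,0],1],[[0,0,0],[0,0,0],1],[[0,0,0],[0,0,0],1]]'; python3 -c "
from h import *
where();go(-106,-8,202);cv2.imwrite('pics/w5.png',snapshot('wrist'));cv2.imwrite('pics/t5.png',cv2.resize(snapshot('top')[200:300,290:390],None,fx=5,fy=5))"
```

```text
clock: 6.13
eef_pos: [474.4, -133.1, 246.1]
ee_rot: [0.999, -0.038, 0.0, -0.001]
wrist_force: [-0.1, -0.4, 0.0]
finger_gap: 0.546
board xy of tcp [-108.65   -9.63] z 246.10104541530848 F board [-0.04 -0.38  0.02] gap 0.5464008069960085 clk 6.1333
clk 6.13 pos [ 474.44 -133.05  246.1 ] yaw -4.366594402370899 
turn deg [-0.09 -0.04 -0.17] shift cm (tool now) [ 0.26 -0.16  4.41] shift at target rot [ 0.27 -0.16  4.41]
```

View pics/w5.png

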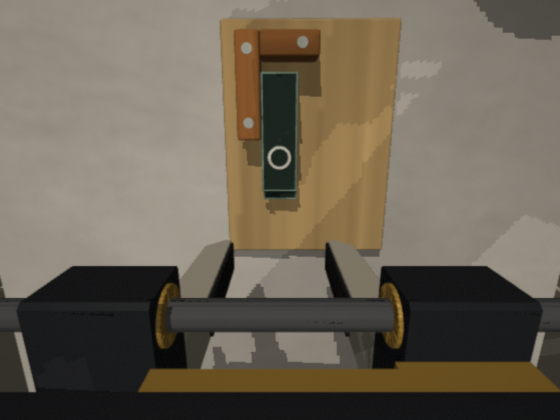

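The strips lie straight along the long stop (edge at x≈261), with the top strip at rows 73–193. The x push is next.

```bash
python3 -m jog '[[[0,0,0],[0,-0.1,1.5],1],[[0,0,0],[0,-0.1,1.3],1],[[0,0,0],[0,0,0.8],1],[[0,0,0],[0,0,0.3],1],[[0,0,0],[0,0,0],1],[[0,0,0],[0,0,0],1],[[0,0,0],[0,0,0],1]]'; python3 -c "
from h import *
where();go(-100,-8,199.5)"
```

```text
clock: 6.82
eef_pos: [479.6, -129.7, 206.0]
ee_rot: [0.999, -0.036, 0.001, -0.001]
wrist_force: [0.2, 0.1, 0.3]
finger_gap: 0.009
board xy of tcp [-103.78   -5.96] z 206.04448594987832 F board [0.18 0.07 0.32] gap 0.00908340649751186 clk 6.8167
clk 6.82 pos [ 479.56 -129.75  206.04] yaw -4.16191295010603 
turn deg [-0.12 -0.16  0.04] shift cm (tool now) [0.38 0.21 0.66] shift at target rot [0.38 0.2  0.65]
```

```bash
python3 -m jog '[[[0,0,0],[0,0.2,0.4],1],[[0,0,0],[0,0,0.25],1],[[0,0,0],[0,0,0],1],[[0,0,0],[0.25,0,0],1],[[0,0,0],[0.25,0,0],1],[[0,0,0],[0.25,0,0],1],[[0,0,0],[0.25,0,0],1],[[0,0,0],[0,0,0],1]]'; python3 -c "
from h import *
where();cv2.imwrite('pics/w6.png',snapshot('wrist'))"
```

```text
clock: 7.48
eef_pos: [491.5, -133.3, 201.2]
ee_rot: [0.999, -0.037, 0.003, -0.0]
wrist_force: [-0.1, -0.7, 0.4]
finger_gap: 0.005
board xy of tcp [-91.57  -8.68] z 201.22184123596008 F board [-0.04 -0.75  0.42] gap 0.0052099704070557055 clk 7.4833
```

View pics/w6.png

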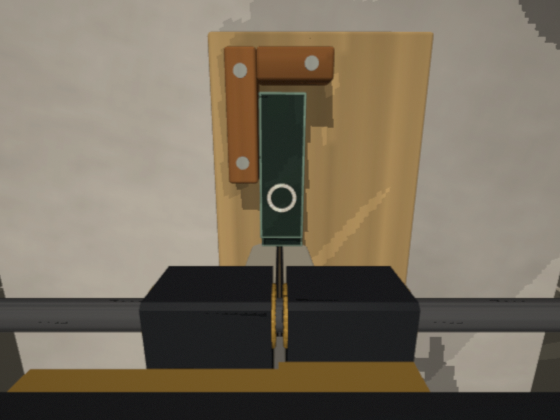

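```bash
python3 -m jog '[[[0,0,0],[0,0,0.18],1],[[0,0,0],[0,0,0],1],[[0,0,0],[0.25,0,0],1],[[0,0,0],[0.25,0,0],1],[[0,0,0],[0.25,0,0],1],[[0,0,0],[0,0,0],1]]'; python3 -c "
from h import *
where()";python3 -m jog '[[[0,0,0],[0.2,0,0],1],[[0,0,0],[0.2,0,0],1],[[0,0,0],[0,0,0],1]]'; python3 -c "
from h import *
where();cv2.imwrite('pics/w7.png',snapshot('wrist'))"
```

```text
clock: 8.03
eef_pos: [499.1, -133.8, 199.0]
ee_rot: [0.999, -0.036, 0.003, -0.0]
wrist_force: [-0.4, -0.6, -0.1]
finger_gap: 0.002
board xy of tcp [-83.97  -8.58] z 199.0158436466667 F board [-0.31 -0.61 -0.08] gap 0.001688650533032931 clk 8.0333
clock: 8.28
eef_pos: [502.5, -134.0, 198.6]
ee_rot: [0.999, -0.036, 0.0, -0.001]
wrist_force: [-1.4, 0.3, 0.7]
finger_gap: 0.007
board xy of tcp [-80.56  -8.53] z 198.63600592616785 F board [-1.45  0.22  0.75] gap 0.007234557740057596 clk 8.2833
```

View pics/w7.png

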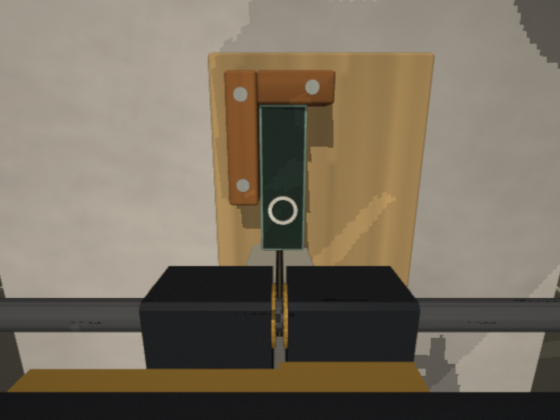

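```bash
python3 -m jog '[[[0,0,0],[0.1,0,-0.04],1],[[0,0,0],[0.1,0,0],1],[[0,0,0],[0,0,0],1]]'; python3 -c "
from h import *
where()";python3 -m jog '[[[0,0,0],[0.1,0,0],1],[[0,0,0],[0,0,0],1]]'; python3 -c "
from h import *
where()";python3 -m jog '[[[0,0,0],[0.1,0,0],1],[[0,0,0],[0,0,0],1]]'; python3 -c "
from h import *
where();cv2.imwrite('pics/w8.png',cv2.resize(snapshot('wrist')[40:270,190:380],None,fx=3,fy=2.6,interpolation=cv2.INTER_CUBIC))"
```

```text
clock: 8.58
eef_pos: [503.4, -134.1, 198.4]
ee_rot: [0.999, -0.036, -0.002, -0.001]
wrist_force: [-0.1, -0.6, 1.2]
finger_gap: 0.003
board xy of tcp [-79.72  -8.57] z 198.42156246117085 F board [-0.02 -0.6   1.24] gap 0.0028416003463964316 clk 8.5833
clock: 8.75
eef_pos: [503.8, -134.2, 198.5]
ee_rot: [0.999, -0.036, -0.003, -0.001]
wrist_force: [-1.3, -0.0, 0.7]
finger_gap: 0.004
board xy of tcp [-79.28  -8.62] z 198.46222799835235 F board [-1.34 -0.13  0.72] gap 0.003825774835643175 clk 8.75
clock: 8.92
eef_pos: [504.2, -134.2, 198.5]
ee_rot: [0.999, -0.036, -0.004, -0.001]
wrist_force: [-1.4, -1.2, 1.5]
finger_gap: 0.004
board xy of tcp [-78.83  -8.63] z 198.46915509812186 F board [-1.32 -1.27  1.48] gap 0.0036972244414550447 clk 8.9167
```

View pics/w8.png

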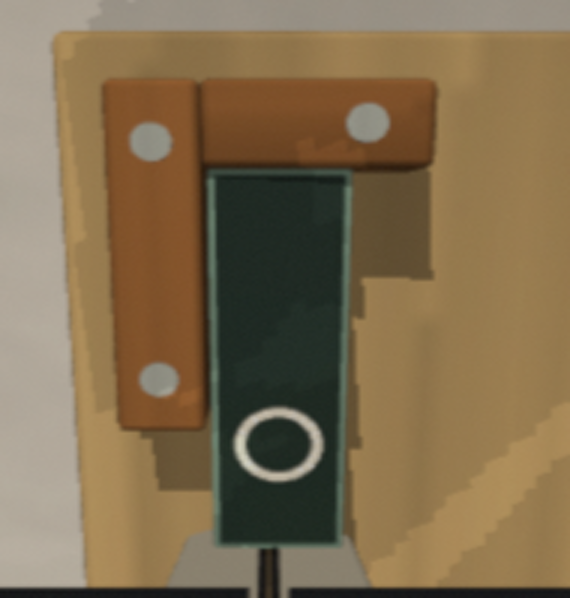

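```bash
python3 -m jog '[[[0,0,0],[0.15,0,0],1],[[0,0,0],[0.15,0,0],1]]'; python3 -c "
from h import *
where();print(observe()['ee_rot'],observe()['ft_torque'])";python3 -m jog '[[[0,0,0],[0.2,0,0],1],[[0,0,0],[0,0,0],1]]'; python3 -c "
from h import *
where();print(observe()['ee_rot'],observe()['ft_torque'])"
```

```text
clock: 9.13
eef_pos: [505.5, -134.4, 198.4]
ee_rot: [0.999, -0.036, -0.007, -0.001]
wrist_force: [-13.5, 1.8, 13.3]
finger_gap: 0.004
board xy of tcp [-77.53  -8.67] z 198.4185122538662 F board [-13.63   0.81  13.28] gap 0.004076016003250513 clk 9.1333
[ 1.   -0.04 -0.01 -0.  ] [ 0.2   2.37 -0.03]
clock: 9.3
eef_pos: [506.2, -134.5, 198.5]
ee_rot: [0.999, -0.036, -0.01, -0.002]
wrist_force: [-0.4, -0.2, 0.0]
finger_gap: 0.007
board xy of tcp [-76.84  -8.75] z 198.5483572197341 F board [-0.35 -0.19  0.03] gap 0.006979857626969755 clk 9.3
[ 1.   -0.04 -0.01 -0.  ] [0.06 0.03 0.01]
```

```bash
python3 -m jog '[[[0,0,0],[-0.5,0,0],-1],[[0,0,0],[-0.3,0,-1.5],-1],[[0,0,0],[0,-0.5,-2],-1],[[0,0,0],[0,-0.5,-0.7],-1],[[0,0,0],[0,0,0],-1],[[0,0,0],[0,0,0],-1]]'; python3 -c "
from h import *
where();go(-35,17,245);st=observe();cv2.imwrite('pics/w9.png',cv2.resize(snapshot('wrist')[0:270,170:380],None,fx=3,fy=2.2,interpolation=cv2.INTER_CUBIC));print(st)"
```

```text
clock: 9.8
eef_pos: [499.8, -123.4, 241.1]
ee_rot: [0.999, -0.036, -0.008, -0.002]
wrist_force: [0.4, -0.9, 0.5]
finger_gap: 0.385
board xy of tcp [-84.05   1.82] z 241.101866214062 F board [ 0.46 -0.91  0.46] gap 0.38472334150480786 clk 9.8
clk 9.8 pos [ 499.8  -123.43  241.1 ] yaw -4.144590634563458 
turn deg [-0.16  0.87  0.05] shift cm (tool now) [ 4.9  -1.52 -0.46] shift at target rot [ 4.91 -1.52 -0.39]
{'clock': 9.8, 'q': array([-0.34,  0.05,  1.88, -0.  ,  1.22,  1.3 ]), 'qvel': array([ 0.01, -0.01,  0.  ,  0.01, -0.01,  0.  ]), 'joint_efforts': array([  0.11, -47.79, -44.82,   0.06,   0.2 ,   0.05]), 'eef_pos': array([ 499.8 , -123.43,  241.1 ]), 'ee_rot': array([ 1.  , -0.04, -0.01, -0.  ]), 'wrist_force': array([ 0.39, -0.94,  0.46]), 'ft_torque': array([ 0.04,  0.01, -0.05]), 'finger_gap': 0.38472334150480786}
```

View pics/w9.png

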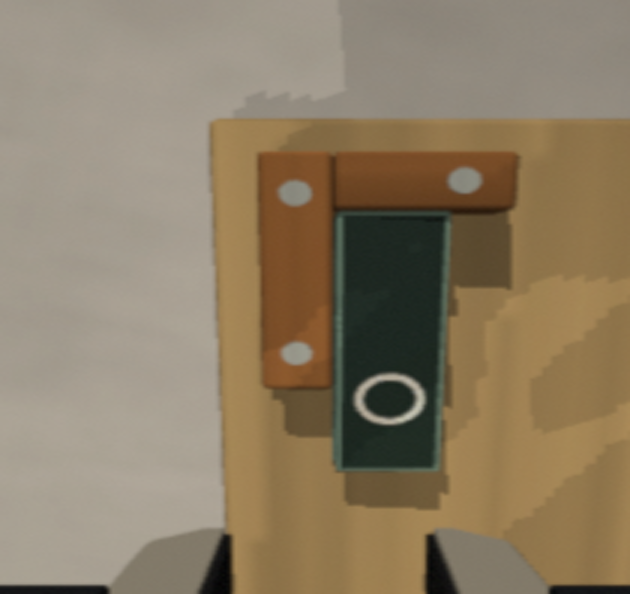

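The stack is square, with small gaps at most. I repeat the push against the long stop at mid-length.

```bash
python3 -m jog '[[[0,0.8,0],[1,-0.4,-0.3],-1],[[0,0,0],[1.5,-0.4,0],-1],[[0,0,0],[1.3,-0.4,0],-1],[[0,0,0],[0.5,0,0],-1],[[0,0,0],[0,0,0],-1],[[0,0,0],[0,0,0],-1],[[0,0,0],[0,0,0],-1]]'; python3 -c "
from h import *
where();go(-35,17,203)"
```

```text
clock: 10.43
eef_pos: [545.9, -113.6, 238.9]
ee_rot: [0.999, -0.036, -0.001, -0.002]
wrist_force: [0.3, 0.1, -0.1]
finger_gap: 0.932
board xy of tcp [-38.82  15.01] z 238.89193180598684 F board [ 0.3   0.12 -0.07] gap 0.9321928007776644 clk 10.4333
clk 10.43 pos [ 545.88 -113.59  238.89] yaw -4.169545940903406 
turn deg [-0.26  0.15  0.03] shift cm (tool now) [ 0.39 -0.18  3.59] shift at target rot [ 0.38 -0.2   3.59]
```

```bash
python3 -m jog '[[[-0.2,0,0],[0.2,0,1.5],-1],[[0,0,0],[0.1,0,1.2],-1],[[0,0,0],[0,0,0.6],-1],[[0,0,0],[0,0,0],-1],[[0,0,0],[0,0,0],-1]]'; python3 -c "
from h import *
where();go(-35,22,199.5)"
```

```text
clock: 10.85
eef_pos: [547.1, -114.2, 203.6]
ee_rot: [0.999, -0.037, -0.002, -0.001]
wrist_force: [0.4, 0.2, 0.5]
finger_gap: 0.997
board xy of tcp [-37.55  14.45] z 203.56674002246223 F board [0.36 0.24 0.54] gap 0.9969859066969836 clk 10.85
clk 10.85 pos [ 547.11 -114.24  203.57] yaw -4.223395317617393 
turn deg [-0.08  0.25 -0.02] shift cm (tool now) [ 0.26 -0.75  0.41] shift at target rot [ 0.25 -0.75  0.41]
```

```bash
python3 -m jog '[[[0,0,0],[0.2,-0.2,0.36],-1],[[0,0,0],[0,-0.3,0],-1],[[0,0,0],[0,-0.3,0],-1],[[0,0,0],[0,0,0],-1]]'; python3 -c "
from h import *
where()"; python3 -m jog '[[[0,0,0],[0,-0.15,0],-1],[[0,0,0],[0,-0.15,0],-1]]'; python3 -c "
from h import *
where();print(observe()['ee_rot'][2:]*1000)"
```

```text
clock: 11.18
eef_pos: [549.9, -106.0, 200.6]
ee_rot: [0.999, -0.037, -0.002, -0.001]
wrist_force: [-0.6, -0.1, -0.9]
finger_gap: 1.002
board xy of tcp [-35.33  22.89] z 200.62259095167886 F board [-0.57 -0.15 -0.9 ] gap 1.0015834241177097 clk 11.1833
clock: 11.35
eef_pos: [550.5, -102.6, 201.4]
ee_rot: [0.999, -0.037, -0.001, -0.001]
wrist_force: [-1.0, -0.1, 0.3]
finger_gap: 0.998
board xy of tcp [-34.97  26.26] z 201.36803018812904 F board [-1.04 -0.19  0.32] gap 0.9978453066795727 clk 11.35
[-1.16 -0.6 ]
```

```bash
python3 -m jog '[[[0,0,0],[0,0,0.2],-1],[[0,0,0],[0,-0.15,0],-1],[[0,0,0],[0,-0.15,0],-1]]'; python3 -c "
from h import *
where();print(observe()['ee_rot'][2:]*1000)"; python3 -m jog '[[[0,0,0],[0,-0.15,0],-1],[[0,0,0],[0,-0.15,0],-1]]'; python3 -c "
from h import *
where();print(observe()['ee_rot'][2:]*1000)"
```

```text
clock: 11.6
eef_pos: [550.9, -101.5, 200.0]
ee_rot: [0.999, -0.037, -0.001, 0.002]
wrist_force: [-1.9, -7.9, -1.4]
finger_gap: 0.997
board xy of tcp [-34.72  27.45] z 200.02063084674649 F board [-1.3  -7.98 -1.38] gap 0.9965426694701678 clk 11.6
[-0.69  2.16]
clock: 11.77
eef_pos: [550.9, -100.6, 200.0]
ee_rot: [0.999, -0.037, -0.001, 0.005]
wrist_force: [-1.9, -7.2, -1.4]
finger_gap: 1.0
board xy of tcp [-34.74  28.29] z 200.0172024325157 F board [-1.36 -7.28 -1.39] gap 1.00039822973542 clk 11.7667
[-0.65  4.55]
```

```bash
python3 -m jog '[[[0,0,0],[0,0.4,0],-1],[[0,0,0],[0,0.4,0],-1],[[-0.6,0,0],[-1,0.5,-2],-1],[[0,0,0],[-2.5,1,-2.5],-1],[[0,0,0],[-2.5,1,-3],-1],[[0,0,0],[-0.5,0,-1.5],-1],[[0,0,0],[0,0,0],-1]]'; python3 -c "
from h import *
where();st=observe();w=snapshot('wrist');s=snapshot('scene');cv2.imwrite('pics/w10.png',w);cv2.imwrite('pics/s10.png',s)
p=proj('wrist',[[*(K+RZ@[-35,-10]),28.8]],st)[0].astype(int);q=proj('scene',[[*(K+RZ@[-35,-10]),28.8]])[0].astype(int);print(p,q)
a=cv2.resize(w[max(p[1]-70,0):p[1]+70,p[0]-50:p[0]+50],(400,560),interpolation=cv2.INTER_CUBIC)
b=cv2.resize(s[q[1]-60:q[1]+60,q[0]-42:q[0]+43],(396,560),interpolation=cv2.INTER_CUBIC)
cv2.imwrite('pics/c10.png',np.hstack([a,b]))"
```

```text
clock: 12.35
eef_pos: [480.6, -128.9, 291.0]
ee_rot: [0.999, -0.037, -0.003, 0.009]
wrist_force: [-0.1, -0.1, 0.5]
finger_gap: 1.001
board xy of tcp [-102.78   -5.06] z 291.0390796124739 F board [-0.07 -0.08  0.47] gap 1.0011220976022914 clk 12.35
[279 127] [295 269]
```

View pics/c10.png

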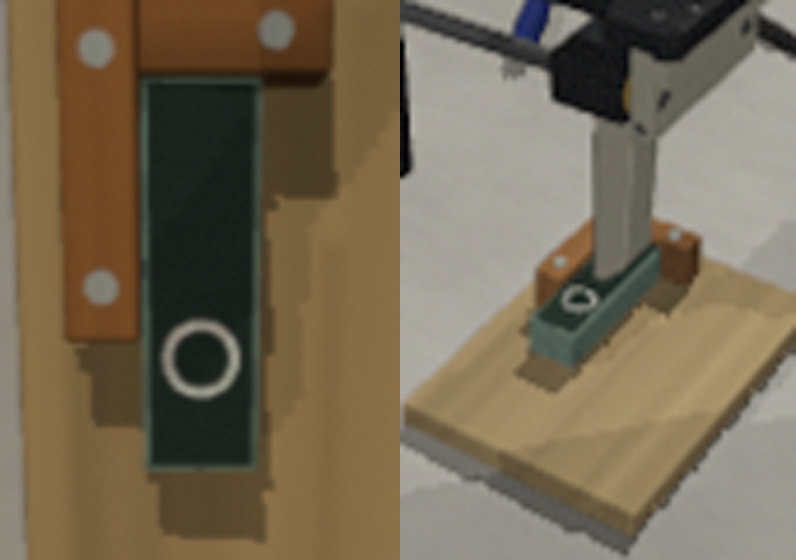

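```bash
python3 - <<'E'
from h import *
st=observe()
r=back("wrist",[[229+201/4,57+359/4]],28.8,st)[0];print("ring wrist",r,RZ.T@(r[:2]-K))
snapshot("top");snapshot("wrist")
for c in("wrist","top"):
  for q in("ring","corner","strip4_mid"):
    for d in tip_of(c,q)[:1]:
        l=np.array(d["location"]);print(c,q,round(d["p"],2),l,RZ.T@(l[:2]-K))
go(-30,150,330)
for q in ("probe_grip","holder"):
    print(tip_of("top",q)[:1])
E
```

```text
ring wrist [ 533.81 -137.     28.8 ] [-49.15  -9.23]
wrist ring 0.95 [ 533.  -137.9   28.9] [-49.89 -10.18]
wrist corner 0.89 [ 587.6 -129.1   12.3] [3.92 2.59]
wrist strip4_mid 0.78 [ 548.1 -139.    27.7] [-34.75 -10.17]
clk 12.85 pos [ 480.6  -127.97  286.64] yaw -4.1327554278329375 
turn deg [0.92 0.71 0.07] shift cm (tool now) [  7.25 -15.33  -4.67] shift at target rot [  7.29 -15.41  -4.34]
[{'location': [538.7, 151.2, 101.3], 'p': 0.74}]
[{'location': [534.9, 152.9, -0.1], 'p': 0.7}]
```

```bash
python3 -m jog '[[[0.9,0.7,0],[0,-2,-3],-1],[[0,0,0],[0.1,-3.5,-2],-1],[[0,0,0],[0.1,-3.8,-1],-1],[[0,0,0],[0,-3.8,0],-1],[[0,0,0],[-0.1,-3.8,0],-1],[[0,0,0],[0,-3.8,0],-1],[[0,0,0],[0,-3.8,0],-1],[[0,0,0],[0,-3,0],-1],[[0,0,0],[0,-1.5,0],-1],[[0,0,0],[0,0,0],-1]]'; python3 - <<'E'
from h import *
tool([490,150,350],YAW)
st=observe();w=snapshot("wrist");cv2.imwrite("pics/w11.png",w)
for q in ("probe_grip","holder","probe"):
  for d in tip_of("wrist",q): print(q,d["p"],np.array(d["location"]),proj("wrist",[d["location"]],st))
E
```

```text
clock: 13.78
eef_pos: [504.0, 174.1, 350.0]
ee_rot: [0.999, -0.039, 0.002, -0.002]
wrist_force: [0.4, 0.1, 0.1]
finger_gap: 0.999
clk 13.78 pos [504.02 174.08 349.99] yaw -4.439310825339292 
turn deg [-0.19 -0.18 -0.24] shift cm (tool now) [-1.21  2.51 -0.01] shift at target rot [-1.22  2.5  -0.  ]
probe_grip 0.88 [623.2 135.8  65. ] [[318.31  57.46]]
probe_grip 0.77 [517.3 236.4  87.8] [[199.95 208.13]]
probe_grip 0.68 [534.6 145.  102. ] [[316.96 180.98]]
probe_grip 0.55 [447.3 145.3  65.9] [[316.6  269.26]]
holder 0.79 [536.4 148.9   0.3] [[302.13 162.34]]
probe 0.86 [507.8 234.6  55.3] [[212.27 208.91]]
probe 0.83 [538.9 147.4  71.7] [[309.63 169.49]]
probe 0.76 [439.3 139.3  41.5] [[320.35 265.33]]
probe 0.75 [618.8 132.8  38.9] [[318.54  68.94]]
```

View pics/w11.png

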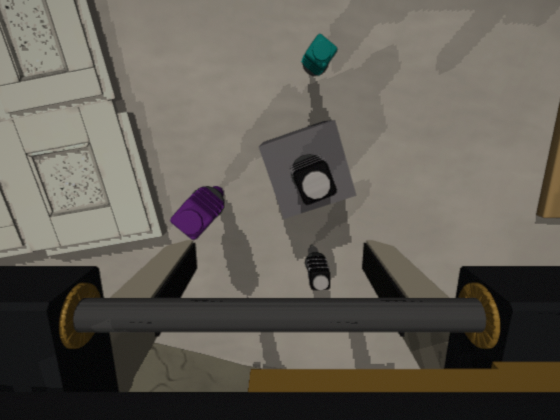

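```bash
python3 - <<'E'
import cv2
w=cv2.imread("pics/w11.png")
cv2.imwrite("pics/c11.png",cv2.resize(w[110:225,250:365],None,fx=5,fy=5,interpolation=cv2.INTER_CUBIC))
E
```

```text
(no output)
```

View pics/c11.png

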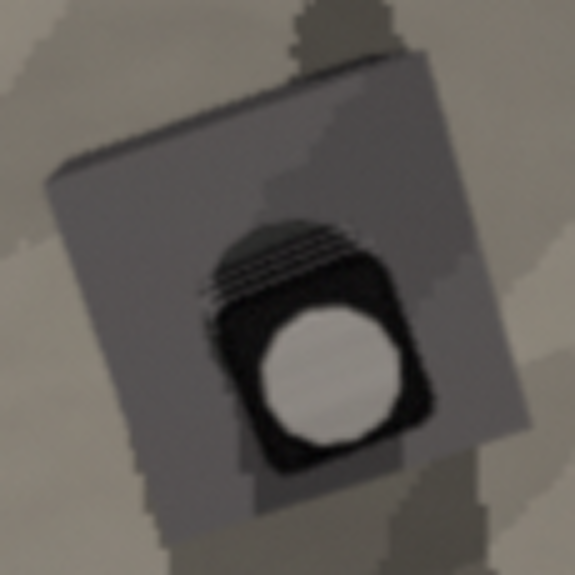

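```bash
python3 - <<'E'
from h import *
st=observe()
f=lambda p,z:back("wrist",np.array(p)/5+[250,110],z,st)
for n,p,z in(("grip",[[215,305],[375,250],[435,405],[285,475]],125),("holder",[[45,182],[425,52],[530,428],[165,545]],70)):
    P=f(p,z);print(n,P.mean(0)[:2])
    for i,j in((0,1),(3,2),(3,0),(2,1)):
        d=P[j]-P[i];print(round(np.degrees(np.arctan2(d[1],d[0]))%90,1),np.linalg.norm(d).round(1))
print("cap",f([[331,375]],129))
E
```

```text
grip [538.26 143.95]
14.5 21.6
21.4 21.7
18.3 24.6
18.5 22.0
holder [537.   144.03]
13.9 63.4
14.0 64.2
13.2 63.9
13.9 63.8
cap [[537.04 144.   129.  ]]
```

```bash
python3 -m jog '[[[0,0,-7.1],[-0.4,1,0],-0.08],[[0,0,-7.1],[-0.4,1,0],-0.08],[[0,0,-7.0],[-0.2,0.5,0],-0.08],[[0,0,0],[0,0,0],-0.08],[[0,0,0],[0,0,0],-0.08],[[0,0,0],[0,0,0],-0.08]]'; python3 - <<'E'
from h import *
tool([537,145,330],np.radians(17))
st=observe();w=snapshot("wrist");cv2.imwrite("pics/w12.png",w)
p=proj("wrist",[[537,145,129]],st)[0].astype(int);print(p,observe()["eef_pos"])
x0,y0=p[0]-55,max(p[1]-60,0)
cv2.imwrite("pics/c12.png",cv2.resize(w[y0:y0+115,x0:x0+115],None,fx=5,fy=5,interpolation=cv2.INTER_CUBIC));print(x0,y0)
E
```

```text
clock: 14.48
eef_pos: [494.9, 136.6, 349.5]
ee_rot: [0.99, 0.142, 0.001, 0.0]
wrist_force: [0.4, -0.7, 0.2]
finger_gap: 0.618
clk 14.48 pos [494.85 136.61 349.46] yaw 16.27086577627688 
turn deg [ 0.06 -0.15 -0.73] shift cm (tool now) [4.28 0.37 1.96] shift at target rot [4.28 0.43 1.95]
[284 172] [494.87 136.74 349.45]
229 112
```

View pics/c12.png

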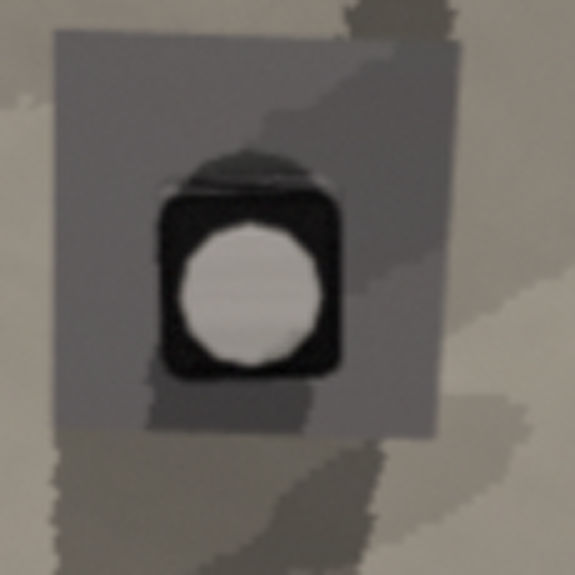

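```bash
python3 - <<'E'
from h import *
st=observe()
p=back("wrist",[[229+251/5,112+293/5]],129,st)[0];print(p)
tool([p[0],p[1],330],np.radians(16.3))
E
```

```text
[537.27 148.41 129.  ]
clk 14.53 pos [494.87 136.74 349.45] yaw 16.272653718866593 
turn deg [ 0.06 -0.14 -0.03] shift cm (tool now) [4.39 0.07 1.96] shift at target rot [4.4  0.07 1.94]
```

```bash
python3 -m jog '[[[0,0,0],[2.2,0.04,0],-0.08],[[0,0,0],[2.2,0.03,0],-0.08],[[0,0,0],[0.2,0,1],-0.08],[[0,0,0],[0,0,0],-0.08],[[0,0,0],[0,0,0],-0.08]]'; python3 - <<'E'
from h import *
tool([537.6,148.4,267],np.radians(16.3))
w=snapshot("wrist");cv2.imwrite("pics/w13.png",w)
E
```

```text
clock: 14.95
eef_pos: [540.4, 149.1, 338.4]
ee_rot: [0.991, 0.135, 0.001, 0.0]
wrist_force: [0.1, 0.2, -0.3]
finger_gap: 0.539
clk 14.95 pos [540.39 149.07 338.38] yaw 15.506982648388226 
turn deg [ 0.04 -0.09 -0.79] shift cm (tool now) [-0.3  -0.02  7.14] shift at target rot [-0.29 -0.01  7.14]
```

View pics/w13.png

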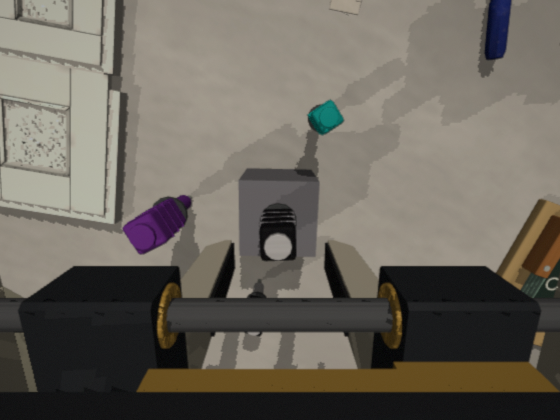

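The probe's cap at (277,246) sits centred between the jaws (235..325). I descend.

```bash
python3 -m jog '[[[0,0,-0.7],[-0.2,0,2],-0.08],[[0,0,0],[0,0,2],-0.08],[[0,0,0],[0,0,1.5],-0.08],[[0,0,0],[0,0,0.8],-0.08],[[0,0,0],[0,0,0],-0.08],[[0,0,0],[0,0,0],-0.08]]'; python3 - <<'E'
from h import *
tool([537.6,148.4,267],np.radians(16.3));where()
E
```

```text
clock: 15.5
eef_pos: [535.4, 148.3, 274.8]
ee_rot: [0.99, 0.14, 0.001, 0.0]
wrist_force: [0.0, 0.0, 0.5]
finger_gap: 0.54
clk 15.5 pos [535.4  148.34 274.82] yaw 16.098988429217297 
turn deg [ 0.05 -0.1  -0.2 ] shift cm (tool now) [0.21 0.05 0.78] shift at target rot [0.21 0.06 0.78]
board xy of tcp [-68.45 275.47] z 274.8206563746133 F board [0.03 0.03 0.46] gap 0.5403934724137015 clk 15.5
```

```bash
python3 -m jog '[[[0,0,0],[0.2,0.05,0.4],-0.08],[[0,0,0],[0,0,0.3],-0.08],[[0,0,0],[0,0,0],1],[[0,0,0],[0,0,0],1],[[0,0,0],[0,0,0],1],[[0,0,0],[0,0,0],1],[[0,0,0],[0,0,0],1]]'; python3 - <<'E'
from h import *
tool([537.6,148.4,267],np.radians(16.3));where()
E
```

```text
clock: 16.08
eef_pos: [539.1, 148.7, 271.8]
ee_rot: [0.99, 0.14, 0.004, 0.0]
wrist_force: [0.2, -0.2, -1.3]
finger_gap: 0.258
clk 16.08 pos [539.05 148.74 271.83] yaw 16.07650708633758 
turn deg [ 0.08 -0.47 -0.22] shift cm (tool now) [-0.15 -0.01  0.48] shift at target rot [-0.15 -0.01  0.48]
board xy of tcp [-64.84 276.13] z 271.83478489940177 F board [ 0.18 -0.23 -1.29] gap 0.2576653103328596 clk 16.0833
```

Gripped (gap 24 mm). I lift.

```bash
python3 -m jog '[[[0,0,0],[0,0,0],1],[[0,0,0],[0,0,-0.8],1],[[0,0,0],[0,0,-1.5],1],[[0,0,0],[0,0,-2],1],[[0,0,0],[0,0,-2],1],[[0,0,0],[0,0,-2],1],[[0,0,0],[0,0,-1.5],1],[[0,0,0],[0,0,0],1],[[0,0,0],[0,0,0],1]]'; python3 - <<'E'
from h import *
where();st=observe();print(st["wrist_force"])
cv2.imwrite("pics/s14.png",snapshot("scene")[100:330,60:360]);cv2.imwrite("pics/w14.png",snapshot("wrist"))
for c in("scene",):
  for q in("probe_grip","probe_tip"):
    for d in tip_of(c,q): print(q,d["p"],np.array(d["location"]))
tool([533.6,-137.2,360],np.radians(16.3))
E
python3 -c "
import cv2;a=cv2.imread('pics/s14.png');cv2.imwrite('pics/s14.png',cv2.resize(a,None,fx=2.5,fy=2.5))"
```

```text
clock: 16.83
eef_pos: [537.7, 148.7, 375.6]
ee_rot: [0.99, 0.14, 0.004, -0.0]
wrist_force: [0.9, -0.2, -1.2]
finger_gap: 0.256
board xy of tcp [-66.21 275.95] z 375.55660447235516 F board [ 0.87 -0.12 -1.21] gap 0.2563342473554402 clk 16.8333
[ 0.86 -0.18 -1.21]
probe_grip 0.91 [538.5 150.8 203.2]
probe_grip 0.68 [443.7 145.6  63.4]
probe_grip 0.62 [514.4 236.6  85.4]
probe_grip 0.54 [623.4 136.3  66.2]
probe_tip 0.69 [539.3 149.2  -1.8]
probe_tip 0.4 [534.1 144.6 113.2]
clk 17.03 pos [537.26 148.54 373.5 ] yaw 16.07165436801044 
turn deg [ 0.04 -0.25 -0.23] shift cm (tool now) [-8.27 27.36  1.33] shift at target rot [-8.37 27.32  1.35]
```

View pics/s14.png

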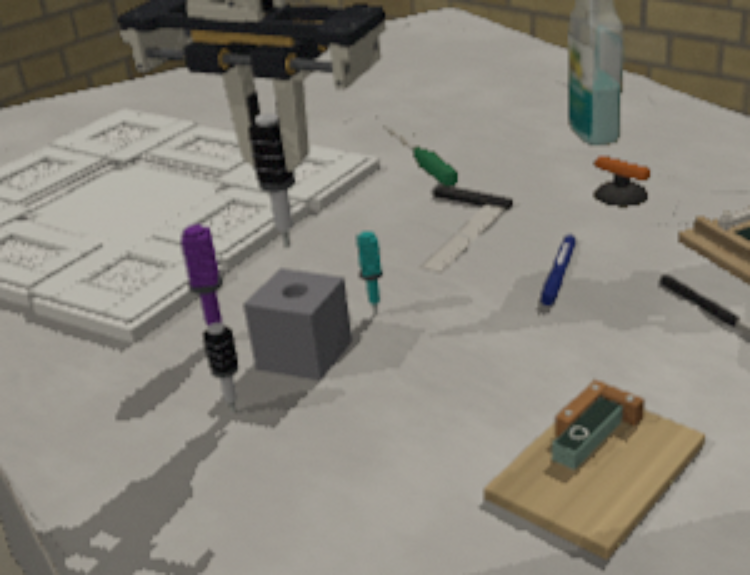

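View pics/w14.png

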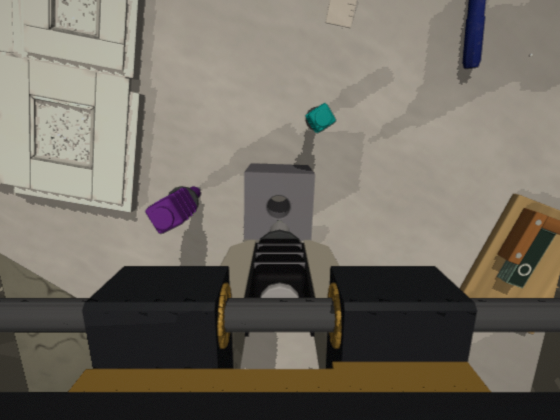

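```bash
python3 - <<'E'
import cv2
w=cv2.imread("pics/w14.png")
cv2.imwrite("pics/c14.png",cv2.resize(w[180:300,220:340],None,fx=5,fy=5,interpolation=cv2.INTER_CUBIC))
E
```

```text
(no output)
```

View pics/c14.png

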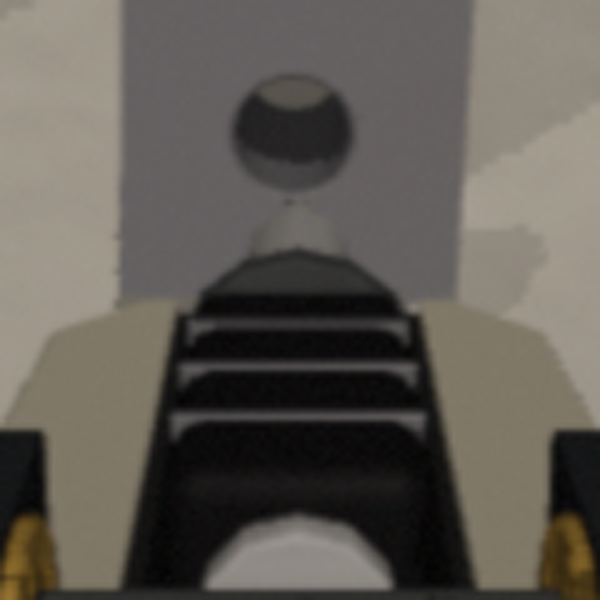

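```bash
python3 -m jog '[[[0,0,0],[-0.6,2,0],1],[[0,0,0],[-1,3.2,0],1],[[0,0,0],[-1,3.2,0],1],[[0,0,0],[-1,3.2,0],1],[[0,0,0],[-1,3.2,0],1],[[0,0,0],[-1,3.2,0],1],[[0,0,0],[-0.8,3.2,0],1],[[0,0,0],[-0.7,2.4,0.5],1],[[0,0,0],[-0.2,1,0.5],1],[[0,0,0],[0,0,0],1],[[0,0,0],[0,0,0],1]]'; python3 - <<'E'
from h import *
tool([533.6+3.4,-137.2+1,330],np.radians(16.3))
E
```

```text
clock: 17.95
eef_pos: [530.8, -116.8, 347.1]
ee_rot: [0.99, 0.142, -0.009, -0.004]
wrist_force: [0.8, 0.8, -1.4]
finger_gap: 0.257
clk 17.95 pos [ 530.75 -116.84  347.11] yaw 16.287172409402505 
turn deg [-0.57  0.93 -0.02] shift cm (tool now) [0.08 2.05 1.69] shift at target rot [0.06 2.03 1.71]
```

```bash
python3 -m jog '[[[-0.3,0.7,0],[0,0.8,0.4],1],[[-0.3,0.6,0],[0,0.7,0.4],1],[[0,0,0],[0.05,0.4,0],1],[[0,0,0],[0,0,0],1],[[0,0,0],[0,0,0],1]]'; python3 - <<'E'
from h import *
tool([533.6+3.4,-137.2+1,330],np.radians(16.3))
E
```

```text
clock: 18.37
eef_pos: [537.5, -131.7, 336.9]
ee_rot: [0.99, 0.144, 0.004, -0.001]
wrist_force: [-0.4, -0.3, -0.4]
finger_gap: 0.257
clk 18.37 pos [ 537.47 -131.73  336.88] yaw 16.588679488907896 
turn deg [-0.05 -0.45  0.29] shift cm (tool now) [-0.18  0.42  0.69] shift at target rot [-0.17  0.42  0.69]
```

Orientation is now as it was at the grip. I shift to align and look before pressing.

```bash
python3 -m jog '[[[0,0,0],[-0.2,0.4,0.8],1],[[0,0,0],[0,0.05,0.7],1],[[0,0,0],[0,0,0.5],1],[[0,0,0],[0,0,0],1],[[0,0,0],[0,0,0],1],[[0,0,0],[0,0,0],1]]'; python3 - <<'E'
from h import *
tool([533.6+3.4,-137.2+1,300],np.radians(16.3))
st=observe();w=snapshot("wrist");s=snapshot("scene")
q=proj("scene",[[533.6,-137.2,40]])[0].astype(int);print(q)
a=cv2.resize(w[140:260,220:340],(420,420),interpolation=cv2.INTER_CUBIC);b=cv2.resize(s[q[1]-45:q[1]+35,q[0]-36:q[0]+36],(378,420),interpolation=cv2.INTER_CUBIC)
cv2.imwrite("pics/c15.png",np.hstack([a,b]))
E
```

```text
clock: 18.87
eef_pos: [537.0, -135.6, 314.6]
ee_rot: [0.989, 0.145, 0.004, -0.001]
wrist_force: [0.3, -0.1, -1.4]
finger_gap: 0.259
clk 18.87 pos [ 537.05 -135.62  314.58] yaw 16.69055368866789 
turn deg [-0.09 -0.43  0.39] shift cm (tool now) [-0.03  0.06  1.46] shift at target rot [-0.02  0.05  1.46]
[291 268]
```

View pics/c15.png

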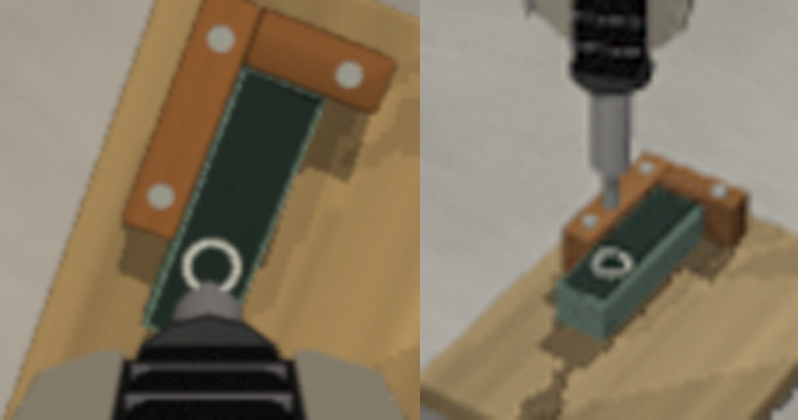

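```bash
python3 - <<'E'
from h import *
st=observe()
t=lambda z:back("scene",[[291.6,262.4]],z)[0]
print("ring",back("scene",[[291.6,272.9]],28.8)[0],"tip",t(52.8),t(50))
for q in("probe_tip","ring","probe_grip"):
  for c in("scene","wrist"):
    for d in tip_of(c,q)[:2]: print(c,q,round(d["p"],2),np.array(d["location"]))
snapshot("top")
for q in("probe_tip","probe_grip"):
    for d in tip_of("top",q)[:2]: print("top",q,round(d["p"],2),np.array(d["location"]))
# wrist: expected pixel of ring & barrel front
r=np.array([220+210/3.5,140+265/3.5]);print("ring wrist",back("wrist",[r],28.8,st)[0])
M=R.from_quat(st["ee_rot"])
for dx in(-5,-3,-1):
    print(dx,proj("wrist",[st["eef_pos"]+M.apply([dx+7.5,0,241.8])],st),"barrel top obs row",140+284/3.5)
E
```

```text
ring [ 535.46 -137.08   28.8 ] tip [ 537.14 -135.94   52.8 ] [ 540.27 -134.25   50.  ]
scene probe_tip 0.52 [ 532.6 -135.6   56.2]
scene ring 0.73 [ 533.3 -136.9   29.9]
wrist ring 0.65 [ 533.3 -134.5   27.5]
scene probe_grip 0.75 [444.2 145.   58.9]
scene probe_grip 0.68 [625.9 138.3  61.8]
wrist probe_grip 0.66 [ 535.2 -136.8  142.3]
top probe_tip 0.58 [535.7 149.5  -1.7]
top probe_grip 0.64 [443.3 144.9  64.8]
top probe_grip 0.62 [626.3 139.6  68.1]
ring wrist [ 534.3  -137.47   28.8 ]
-5 [[278.49 222.22]] barrel top obs row 221.14285714285714
-3 [[278.5 219.6]] barrel top obs row 221.14285714285714
-1 [[278.5  216.96]] barrel top obs row 221.14285714285714
```

```bash
python3 -m jog '[[[0,0,0],[0,0.07,0.6],1],[[0,0,0],[0,0,0.6],1],[[0,0,0],[0,0,0.4],1],[[0,0,0],[0,0,0],1],[[0,0,0],[0,0,0],1]]'; python3 - <<'E'
from h import *
tool([537,-136.3,290],np.radians(16.3));where()
st=observe();w=snapshot("wrist");s=snapshot("scene")
a=cv2.resize(w[140:260,220:340],(420,420),interpolation=cv2.INTER_CUBIC);b=cv2.resize(s[223:303,255:327],(378,420),interpolation=cv2.INTER_CUBIC)
cv2.imwrite("pics/c16.png",np.hstack([a,b]))
E
```

```text
clock: 19.83
eef_pos: [537.4, -136.4, 296.8]
ee_rot: [0.989, 0.145, 0.004, -0.001]
wrist_force: [1.0, -0.2, -0.7]
finger_gap: 0.259
clk 19.83 pos [ 537.4  -136.4   296.82] yaw 16.685775859871608 
turn deg [-0.07 -0.45  0.39] shift cm (tool now) [-0.04 -0.02  0.68] shift at target rot [-0.04 -0.02  0.68]
board xy of tcp [-45.61  -8.36] z 296.8221114870664 F board [ 0.97 -0.1  -0.65] gap 0.258754433069882 clk 19.8333
```

View pics/c16.png

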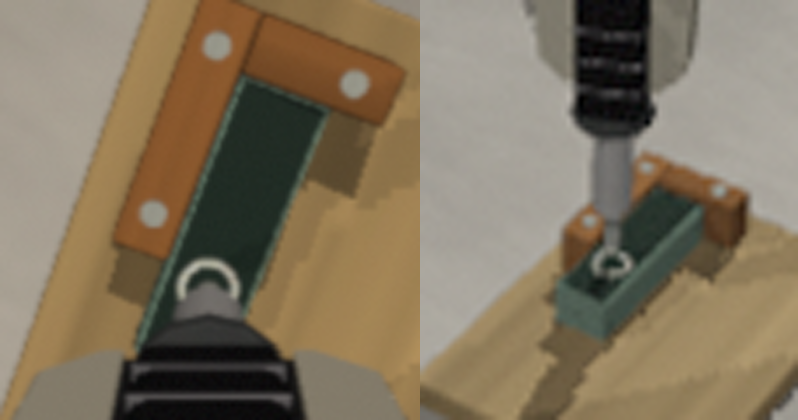

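```bash
python3 -m jog '[[[0,0,0],[-0.05,0,0.25],1],[[0,0,0],[0,0,0.25],1],[[0,0,0],[0,0,0],1],[[0,0,0],[0,0,0],1]]'; python3 - <<'E'
from h import *
tool([537,-136.3,283.6],np.radians(16.3));where()
E
python3 -m jog '[[[0,0,0],[0,0,0.2],1],[[0,0,0],[0,0,0.1],1],[[0,0,0],[0,0,0],1],[[0,0,0],[0,0,0],1]]'; python3 - <<'E'
from h import *
tool([537,-136.3,283.6],np.radians(16.3));where()
st=observe();w=snapshot("wrist");s=snapshot("scene")
a=cv2.resize(w[140:260,220:340],(420,420),interpolation=cv2.INTER_CUBIC);b=cv2.resize(s[223:303,255:327],(378,420),interpolation=cv2.INTER_CUBIC)
cv2.imwrite("pics/c17.png",np.hstack([a,b]));where()
E
```

```text
clock: 20.27
eef_pos: [537.2, -136.6, 292.1]
ee_rot: [0.989, 0.145, 0.004, -0.001]
wrist_force: [-0.8, 0.1, -0.2]
finger_gap: 0.259
clk 20.27 pos [ 537.16 -136.59  292.12] yaw 16.690128201747605 
turn deg [-0.04 -0.51  0.39] shift cm (tool now) [-0.01 -0.03  0.85] shift at target rot [-0.01 -0.03  0.85]
board xy of tcp [-45.83  -8.57] z 292.1177021176677 F board [-0.82  0.05 -0.17] gap 0.25867037212968574 clk 20.2667
clock: 20.6
eef_pos: [537.4, -136.6, 289.5]
ee_rot: [0.989, 0.145, 0.005, -0.001]
wrist_force: [-0.5, 0.3, 0.2]
finger_gap: 0.257
clk 20.6 pos [ 537.41 -136.64  289.47] yaw 16.69250664384492 
turn deg [-0.   -0.55  0.39] shift cm (tool now) [-0.03 -0.04  0.59] shift at target rot [-0.03 -0.04  0.59]
board xy of tcp [-45.59  -8.6 ] z 289.47463358771984 F board [-0.54  0.25  0.19] gap 0.2565090785536591 clk 20.6
board xy of tcp [-45.57  -8.61] z 289.53250767196624 F board [-0.9   0.22 -0.63] gap 0.25550766950979725 clk 20.7
```

View pics/c17.png

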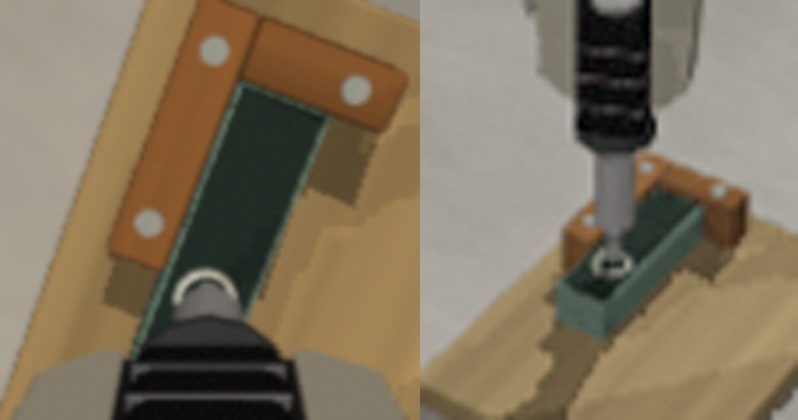

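```bash
cat >> h.py <<'E'
def favg(n=6):
    F=[];P=[]
    for i in range(n):
        s=snapshot("scene");st=observe();F.append(st["wrist_force"]);P.append(st["eef_pos"])
    print("F",np.mean(F,0),"P",np.mean(P,0),"tilt",st["ee_rot"][2:],"clk",st["clock"]);return s
def pic(name):
    st=observe();w=snapshot("wrist");s=snapshot("scene")
    a=cv2.resize(w[185:240,252:307],(400,400),interpolation=cv2.INTER_CUBIC);b=cv2.resize(s[240:290,266:316],(400,400),interpolation=cv2.INTER_CUBIC)
    cv2.imwrite(name,np.hstack([a,b]))
E
python3 -c "
from h import *
favg();pic('pics/c18.png')"
```

```text
F [-0.7   0.08  0.49] P [ 537.41 -136.66  289.49] tilt [ 0. -0.] clk 21.0
```

View pics/c18.png

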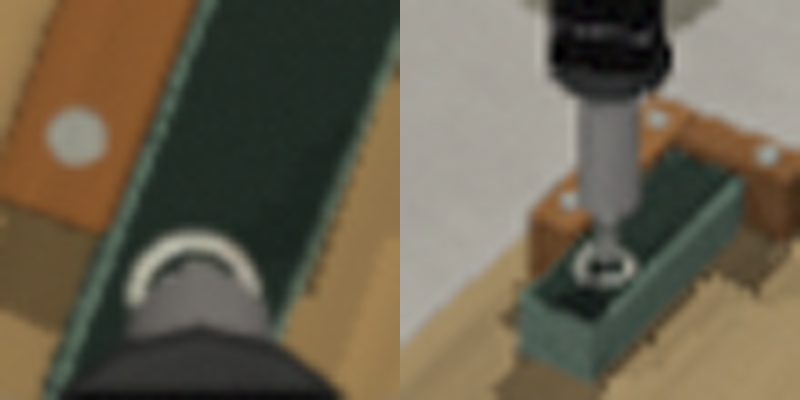

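```bash
python3 - <<'E'
from h import *
s=snapshot("scene");cv2.imwrite("pics/c19.png",cv2.resize(s[255:285,276:306],(600,600),interpolation=cv2.INTER_NEAREST))
st=observe()
print(proj("scene",[[533.6,-137.2,28.8],[533.6,-137.2,35],[541,-137,28.8],[526,-137,28.8]]))
E
```

```text
[[291.19 273.46]
 [291.21 270.95]
 [292.93 271.29]
 [289.19 275.66]]
```

View pics/c19.png

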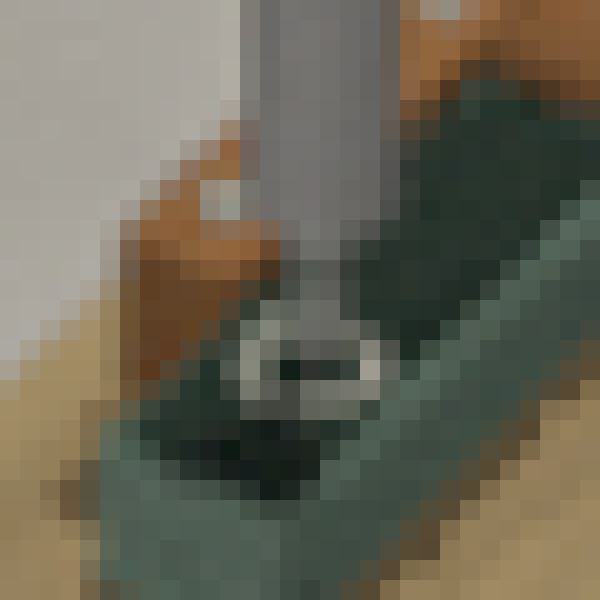

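Both views put the tip about 2.7 mm ahead of the ring centre along tool +x, with the ring centred at (310,365) and the pin end near row 350 in the crop. I lift slightly, shift and touch again.

```bash
python3 -m jog '[[[0,0,0],[0,0,-0.4],1],[[0,0,0],[0,0,-0.2],1],[[0,0,0],[-0.15,0,0],1],[[0,0,0],[-0.15,0,0],1],[[0,0,0],[0,0,0],1],[[0,0,0],[0,0,0],1]]'; python3 - <<'E'
from h import *
favg();where();tool([537,-136.3,289.5],np.radians(16.3))
E
```

```text
clock: 21.65
eef_pos: [534.2, -137.6, 295.8]
ee_rot: [0.989, 0.145, 0.005, -0.001]
wrist_force: [0.2, 0.3, -2.2]
finger_gap: 0.255
F [ 0.09  0.18 -1.12] P [ 534.22 -137.61  295.75] tilt [ 0. -0.] clk 21.95
board xy of tcp [-48.64  -9.78] z 295.7496022657466 F board [-0.36  0.98 -0.81] gap 0.25558529063672303 clk 21.95
clk 21.95 pos [ 534.27 -137.59  295.75] yaw 16.696459010958502 
turn deg [-0.   -0.55  0.4 ] shift cm (tool now) [ 0.29 -0.04  0.63] shift at target rot [ 0.3  -0.05  0.62]
```

```bash
python3 -m jog '[[[0,0,0],[0.03,0,0.3],1],[[0,0,0],[0,0,0.2],1],[[0,0,0],[0,0,0.15],1],[[0,0,0],[0,0,0.15],1],[[0,0,0],[0,0,0],1],[[0,0,0],[0,0,0],1]]'; python3 - <<'E'
from h import *
s=favg();where();pic("pics/c20.png");cv2.imwrite("pics/c20b.png",cv2.resize(s[255:285,276:306],(600,600),interpolation=cv2.INTER_NEAREST))
E
```

```text
clock: 22.45
eef_pos: [535.0, -137.5, 287.3]
ee_rot: [0.989, 0.145, 0.005, -0.0]
wrist_force: [-0.3, 0.8, 1.3]
finger_gap: 0.256
F [-0.31 -0.29  1.33] P [ 534.97 -137.53  287.34] tilt [ 0.01 -0.  ] clk 22.75
board xy of tcp [-47.94  -9.68] z 287.3457309134031 F board [-0.43 -1.04  1.8 ] gap 0.25753255908618333 clk 22.75
```

View pics/c20.png

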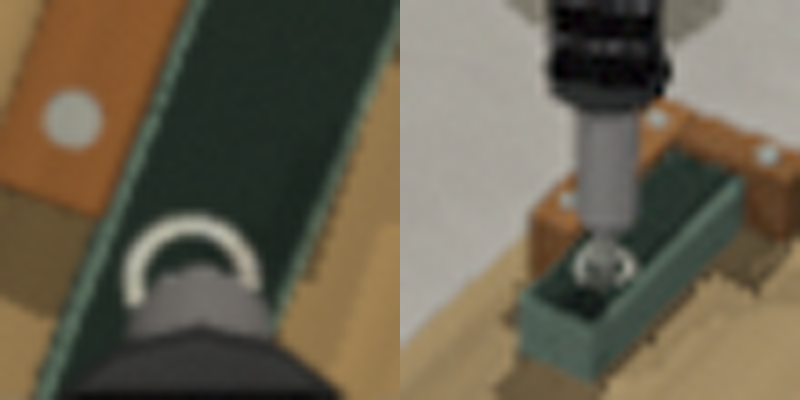

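View pics/c20b.png

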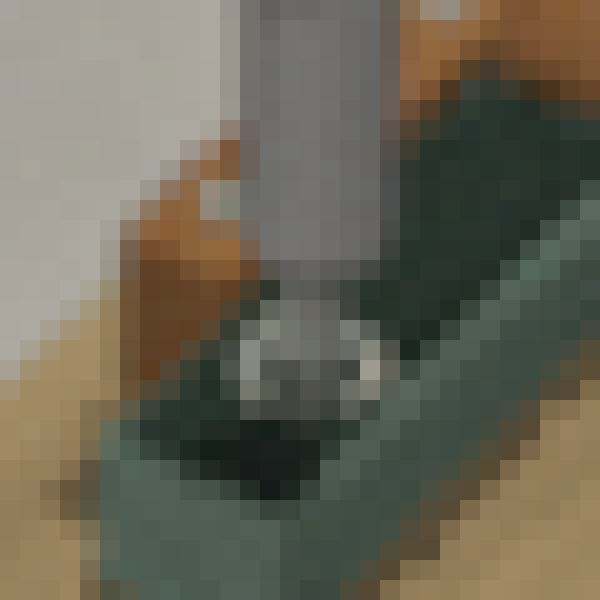

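```bash
python3 -m jog '[[[0,0,0],[0,0,0.12],1],[[0,0,0],[0,0,0.1],1],[[0,0,0],[0,0,0],1],[[0,0,0],[0,0,0],1]]'; python3 - <<'E'
from h import *
s=favg(14);where()
E
```

```text
clock: 23.18
eef_pos: [535.0, -137.5, 285.1]
ee_rot: [0.989, 0.145, 0.005, -0.0]
wrist_force: [-0.4, -0.5, 1.3]
finger_gap: 0.261
F [-0.61  0.36  1.46] P [ 534.99 -137.52  285.13] tilt [ 0.01 -0.  ] clk 23.8833
board xy of tcp [-47.92  -9.65] z 285.1420112621439 F board [0.09 0.3  1.38] gap 0.25448594444965944 clk 23.8833
```

```bash
python3 -m jog '[[[0,0,0],[0,0,0.08],1],[[0,0,0],[0,0,0],1],[[0,0,0],[0,0,0],1]]'; python3 - <<'E'
from h import *
s=favg(14);where();pic("pics/c21.png");cv2.imwrite("pics/c21b.png",cv2.resize(s[215:290,256:331],(600,600),interpolation=cv2.INTER_CUBIC))
E
```

```text
clock: 24.13
eef_pos: [535.0, -137.5, 284.3]
ee_rot: [0.989, 0.145, 0.005, -0.0]
wrist_force: [-0.8, -0.2, 1.9]
finger_gap: 0.257
F [-0.5   0.08  1.7 ] P [ 534.99 -137.52  284.29] tilt [ 0.01 -0.  ] clk 24.8333
board xy of tcp [-47.94  -9.68] z 284.2898237669111 F board [-0.61 -0.37  1.12] gap 0.2534175249900655 clk 24.8333
```

View pics/c21.png

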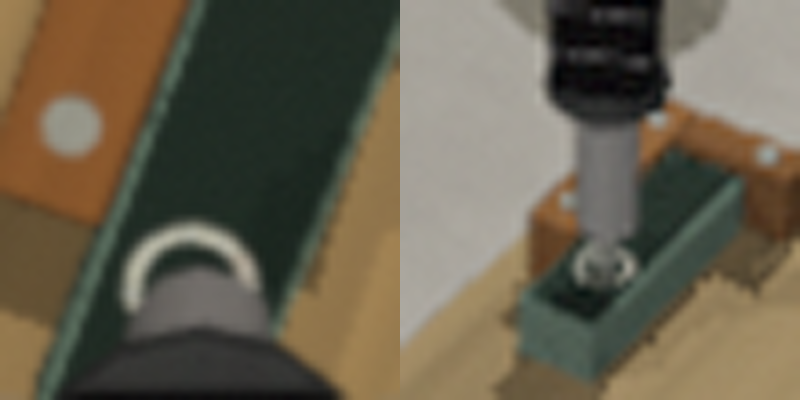

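View pics/c21b.png

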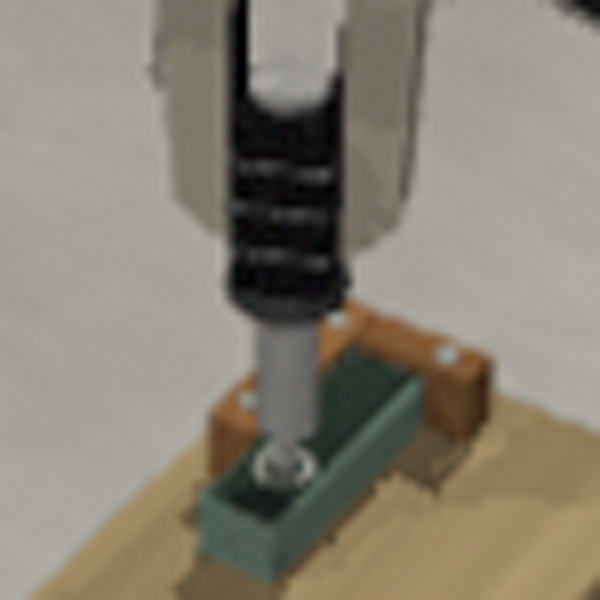

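```bash
python3 - <<'E'
from h import *
w=snapshot("wrist");s=snapshot("scene")
a=cv2.resize(w[130:230,230:340],(440,400),interpolation=cv2.INTER_CUBIC);b=cv2.resize(s[245:295,270:315],(360,400),interpolation=cv2.INTER_CUBIC)
cv2.imwrite("pics/c22.png",np.hstack([a,b]))
E
```

View pics/c22.png

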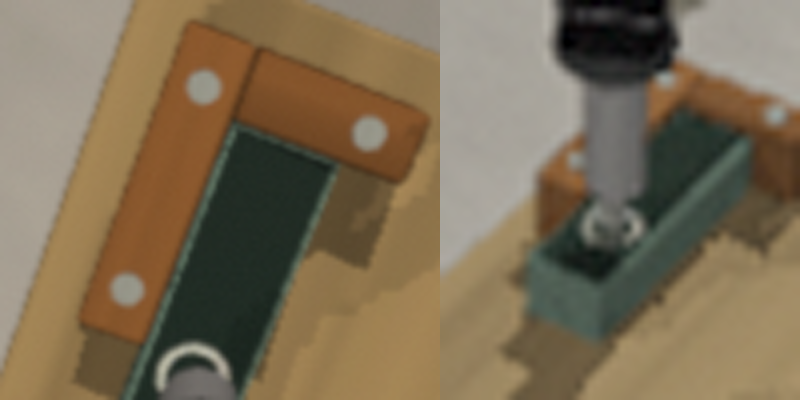

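The strip edges lie on both stops (corner at 237,125), the stack's side faces are even, and the tip sits inside the ring (right, 610,230). I hand in.

```bash
python3 -c "
from workcell import *
print(sign_off(), observe()['clock'])"
```

```text
the job is handed in; nothing more can be done
the job is handed in; nothing more can be done
```

I handed the job in at about 25 s on the robot's clock. All four strips look flush against both stops and still stacked, and the probe is held pressed inside the ring on the top strip.

- **Stack:** I pushed the strips against the long stop, then the short stop, then the long stop again. The pushes met the stops with about 8–14 N. During the short-stop push the fingertips also pressed on the board with about 13 N. The last pictures show the strip edges on both stops and the side faces even.
- **Probe position:** I took the large black probe from the grey holder. My first touch was about 2.7 mm off the ring's centre, so I lifted, shifted and set it down again. The scene picture now shows the tip inside the ring, about at its centre; from the wrist camera the tip itself is hidden behind the barrel.
- **Press depth:** The force reading (about 2.8 N) gives about 6.4 mm in. The arm height gives about 7.2 mm and the visible pin about 7 mm. These disagree slightly but all are near half-way.
- **Upright:** The tool was tilted about 0.6° at the end, close to its tilt when it gripped the upright probe.
- **Steadiness:** The arm's pose stayed put over the last 0.7 s.
- **Not checked:** I took no separate final picture of the marker, tape roll, square and cutter. The arm was never sent near them.

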